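# Put the marbles away: pour them from the mug into their tray in the games box

### The job

Open the lid of the games box (the one with the brass knob) fully, take the mug and pour its seven blue marbles, from low over the box so that they do not fall far, into the tray that already holds blue marbles. Then put the mug gently back upright in the middle of its coaster, and last of all lower the lid by hand until it is shut, without letting it drop. No marble may end up elsewhere, and leave the spectacles and the calculator alone.

Things in the scene. Friction and masses are not known exactly. Their poses are not given: they have to be found in the camera images.
- lid_knob (a point): centre of the brass T-shaped knob on the lid of the games box: a bar with flat ends, 36 mm long (along y) and 15 mm thick, on a 9 mm neck, its axis 25 mm above the lid's top face (114 mm above the desk with the lid shut) and 21 mm behind the lid's front edge. Axes turn with the lid: z out of its top face, y along the hinge, x from front to back of the box. When the lid is open its top face and the knob look to the back
- box_middle (a point): middle of the mahogany games box, on the desk; x points to its back, y along its width, z up. The box is fixed to the desk, 165 deep (x) by 240 wide (y) by 89 mm high with the lid shut. Its walls are 8 mm thick and, without the lid, 62 mm high above the desk
- lid_hinge (a point): middle of the lid's hinge line, at the back of the box, 62 mm above the desk; y runs along the hinge. Knob centre to hinge line 157 mm. Its orientation turns with the lid
- games_box_lid (a joint): angle of the lid in rad: 0 shut, growing as its front edge rises, 1.83 fully open, where it rests leaning back on its stop. The hinge has hardly any friction: let go below about 1.3 rad the lid falls shut. Lid with knob about 0.26 kg
- blue_tray_in (a point): centre of the felt of the fixed wooden tray that already holds two blue marbles (blue felt); inside 135 (x) by 99 mm (y), walls 5 mm thick and 39 mm high above the felt. Its felt is 17 mm above the desk and the tray's rim 7 mm below the box's rim. The two trays fill the box side by side along y; which is left and which right varies. z up
- white_tray_in (a point): the same for the tray with two white marbles (grey felt)
- mug_middle (a point): middle of the green enamelled mug with a black rim, on its axis and half-way up (45 mm above its underside). The mug is 80 mm in outer diameter at the rim and 70 at the foot, 91 mm high, wall 3.5 mm, 0.19 to 0.29 kg empty; z points out of its mouth, y points from the handle to the axis (the handle is on the -y side)
- mug_handle (a point): middle of the upright outer bar of the mug's strap handle, 47 mm above the mug's underside and 69 mm from the mug's axis; the strap is 14 mm wide (along the mug's x) and 7 mm thick, upright over 31 mm of its height, with a gap of 26 mm between it and the mug's wall. Axes as for mug_middle
- mug_mouth (a point): centre of the mug's mouth, 90 mm above its underside; outer radius 40 mm. Axes as for mug_middle
- coaster_top (a point): centre of the top of the round brown coaster, 94 mm in diameter, 4 mm high, fixed to the desk
- spectacles: red spectacles with unfolded arms, 141 x 142 x 42 mm; a bystander, to be left alone
- calculator: black pocket calculator, 118 x 72 x 13 mm; a bystander, to be left alone
- marble1: a round glazed blue marble, 22 mm in diameter, 14 g; its centre. One of the seven that start in the mug; it rolls freely
- marble2: a round glazed blue marble, 22 mm in diameter, 14 g; its centre. One of the seven that start in the mug; it rolls freely
- marble3: a round glazed blue marble, 22 mm in diameter, 14 g; its centre. One of the seven that start in the mug; it rolls freely
- marble4: a round glazed blue marble, 22 mm in diameter, 14 g; its centre. One of the seven that start in the mug; it rolls freely
- marble5: a round glazed blue marble, 22 mm in diameter, 14 g; its centre. One of the seven that start in the mug; it rolls freely
- marble6: a round glazed blue marble, 22 mm in diameter, 14 g; its centre. One of the seven that start in the mug; it rolls freely
- marble7: a round glazed blue marble, 22 mm in diameter, 14 g; its centre. One of the seven that start in the mug; it rolls freely
- blue_kept1: a blue marble, 22 mm in diameter, 14 g; its centre. It starts in the tray for blue marbles
- blue_kept2: a blue marble, 22 mm in diameter, 14 g; its centre. It starts in the tray for blue marbles
- white_kept1: a white marble, 22 mm in diameter, 14 g; its centre. It starts in the tray for white marbles
- white_kept2: a white marble, 22 mm in diameter, 14 g; its centre. It starts in the tray for white marbles
There are look-alikes about, which are no part of the job. Of the things shaped like the part that bears mug_middle, the green one is meant.

How it is judged:
On the way, in this order (a step that is already met when the one before it is completed fails the run):
1. the lid of the box is fully open (over 1.6 rad) (value of joint games_box_lid above 1.6 rad), for 0.2 s.
2. the lifted mug is tipped by more than 75 degrees with its mouth over the blue marbles' tray (mouth's centre within 110 mm of the tray's, horizontally), lid open (angle between mug_middle's own z axis and vertical above 1.3 rad and horizontal distance between mug_mouth and blue_tray_in below 0.11 m and height (world z) of mug_middle above 0.08 m and value of joint games_box_lid above 1.3 rad), for 0.1 s.
3. all seven marbles lie in the blue marbles' tray (x of marble1 in the frame of blue_tray_in between -0.066 and 0.066 m and y of marble1 in the frame of blue_tray_in between -0.049 and 0.049 m and z of marble1 in the frame of blue_tray_in between 0.004 and 0.04 m and x of marble2 in the frame of blue_tray_in between -0.066 and 0.066 m and y of marble2 in the frame of blue_tray_in between -0.049 and 0.049 m and z of marble2 in the frame of blue_tray_in between 0.004 and 0.04 m and x of marble3 in the frame of blue_tray_in between -0.066 and 0.066 m and y of marble3 in the frame of blue_tray_in between -0.049 and 0.049 m and z of marble3 in the frame of blue_tray_in between 0.004 and 0.04 m and x of marble4 in the frame of blue_tray_in between -0.066 and 0.066 m and y of marble4 in the frame of blue_tray_in between -0.049 and 0.049 m and z of marble4 in the frame of blue_tray_in between 0.004 and 0.04 m and x of marble5 in the frame of blue_tray_in between -0.066 and 0.066 m and y of marble5 in the frame of blue_tray_in between -0.049 and 0.049 m and z of marble5 in the frame of blue_tray_in between 0.004 and 0.04 m and x of marble6 in the frame of blue_tray_in between -0.066 and 0.066 m and y of marble6 in the frame of blue_tray_in between -0.049 and 0.049 m and z of marble6 in the frame of blue_tray_in between 0.004 and 0.04 m and x of marble7 in the frame of blue_tray_in between -0.066 and 0.066 m and y of marble7 in the frame of blue_tray_in between -0.049 and 0.049 m and z of marble7 in the frame of blue_tray_in between 0.004 and 0.04 m), for 0.2 s.
4. the empty mug stands upright on its coaster (axis within 20 mm of the coaster's centre), lid still open (horizontal distance between mug_middle and coaster_top below 0.02 m and angle between mug_middle's own z axis and vertical below 0.08 rad and height (world z) of mug_middle below 0.054 m and value of joint games_box_lid above 1.3 rad), for 0.2 s.
At the end, for the whole second after the job is handed in: the lid is shut (within 0.05 rad); all seven marbles and the two blue ones lie in the blue marbles' tray and the two white ones in theirs; the mug stands upright (within 0.08 rad) on its coaster with its axis within 20 mm of the coaster's centre (all of step 3 and value of joint games_box_lid below 0.05 rad and x of blue_kept1 in the frame of blue_tray_in between -0.066 and 0.066 m and y of blue_kept1 in the frame of blue_tray_in between -0.049 and 0.049 m and z of blue_kept1 in the frame of blue_tray_in between 0.004 and 0.04 m and x of blue_kept2 in the frame of blue_tray_in between -0.066 and 0.066 m and y of blue_kept2 in the frame of blue_tray_in between -0.049 and 0.049 m and z of blue_kept2 in the frame of blue_tray_in between 0.004 and 0.04 m and x of white_kept1 in the frame of white_tray_in between -0.066 and 0.066 m and y of white_kept1 in the frame of white_tray_in between -0.049 and 0.049 m and z of white_kept1 in the frame of white_tray_in between 0.004 and 0.04 m and x of white_kept2 in the frame of white_tray_in between -0.066 and 0.066 m and y of white_kept2 in the frame of white_tray_in between -0.049 and 0.049 m and z of white_kept2 in the frame of white_tray_in between 0.004 and 0.04 m and horizontal distance between mug_middle and coaster_top below 0.02 m and angle between mug_middle's own z axis and vertical below 0.08 rad and height (world z) of mug_middle below 0.054 m); the robot touches nothing.
It fails at once if the lid is dropped or slammed (closing faster than 3.5 rad/s) (velocity of joint games_box_lid below -3.5 rad/s).
It fails at once if a marble falls from a height (faster than 2.0 m/s, a fall of about 20 cm) (linear speed of any of marble1, marble2, marble3, marble4, marble5, marble6, marble7 above 2 m/s).
It fails at once if the mug is banged down on the coaster or the box (over 40 N) (contact force between mug and coaster above 40 N or contact force between mug and games_box above 40 N).
It fails at once if the spectacles or the calculator are moved by more than 20 mm (distance of any of spectacles, calculator from where it was at the start of the episode above 0.02 m).
It also fails if it takes over 72 s, if anything falls off the work surface, if the arm or the gripper's body presses on something with over 40 N, if the wrist force passes 120 N, or if a joint passes its speed limit or range.

### The arm

A 6-joint arm with a two-finger parallel gripper is mounted at the origin on a cart in front of the work surface, level with it; the furniture and walls round the work are solid. World frame = base frame: x ahead of the robot, y to its left, z up, the work surface at z = 0. Lengths are in m, angles in rad, forces in N, time in s.
With the tool pointing down it reaches from about 0.35 to 0.875 m from the base axis. Payload 4.2 kg.
Tool frame: the origin (TCP) lies between the finger pads; the fingertips stand 22 mm ahead of it and the grasp point (between the pads) lies 3 mm ahead of it; z points along the fingers, y is the line along which they close (so a half turn about z gives the same grasp; the last joint's range is limited). The gripper opens to 85 mm and grips with 20 to 120 N. Pads are 22 mm wide; open, the fingers measure 114 mm over their backs; the gripper's body (76 mm by 85 mm) begins 54 mm behind the grasp point. The pads swing forward as they close: fully open they stand 13 mm farther back than shut.
Start: joints at [1.425, 0.385, 0.008, 0, -1.194, -0.259], TCP at [0.246, 0.574, 0.232] pointing down, gripper open.
Joint ranges: [-3.14, 3.14], [-1.21, 2.06], [-1.07, 1.41], [-3.16, 2.05], [-2.99, -0.16], [-3.1, 3.1]. Speed limits (rad/s): [2.79, 2.79, 3.14, 3.14, 3.14, 3.14].

### API

Orientations are given as a unit quaternion [x, y, z, w].
In Python, from cell import ctrl, cams, search_frame, outline_of gives the robot as it stands.
- The arm moves only by the tool play_rows, never from a script. Its argument "moves" is a list of rows, each a list of 3 entries, a list of its own where there are three numbers: the shift along the tool's x, y, z in mm, then the turn, a rotation vector about the tool's x, y, z in degrees, then the gripper command: -1 is shut, 1 is fully open, values between are in proportion. A call has exactly 10 rows; each row shifts and turns the commanded pose from where the row before left it, along the tool's axes as they then stand; what a row does not reach is not made up. A row lasts 1/10 s, in which the tool goes at most 50 mm and 8.59 degrees, less where a joint would pass 70% of its speed; a pose out of reach is approached as far as the arm can. A call with a gripper value outside its range is refused whole. The fingers move at their own pace and stop on an object; "squeeze" is the grip in N (left out, the last holds). Time passes only in rows, so rows that do not move let the fingers close, or fill a call up. It gives the time, the measured TCP pose, the force, the opening and the grip force at its end, in the units of the state.
- ctrl.state(): the state, without advancing time (a new reading comes with each control period).
- cams.grab_frame(name): name is "side" or "top" or "wrist"; returns the picture (420x560x3 uint8, red, green, blue); there is no depth.
- cams.camera_info(name): a dict with "fx", "fy", "cx", "cy" (pixels), "k1" (the pictures are not rectified: a ray, as slopes to the right and down, at radius r is drawn at 1 + k1 r^2 times it, then the intrinsics apply), "rvec" (rotation vector, rad) and "tvec" (3), from world to camera coordinates, as OpenCV has them; the wrist camera has in their place "T_tool_cam" (4x4, takes a point from camera to tool coordinates, whose origin is the TCP and whose axes are the flange's). Camera axes: x right, y down, z forward; pixel columns grow to the right and rows downward; lengths in m; the calibration is good to about 2 mm. A picture is of the moment at which its call begins: read the wrist's pose just before it. camera_info takes no time and is no camera call.
- ctrl.sign_off(): hands the job in; it is judged then, once.
Trained networks look in the newest picture that a camera, given by its name, has taken for a name from the list of things; names that differ only in an ending like _2 or _b are one class to them, and where a whole thing is asked for, a point or a joint stands for the part that bears it (a point fixed in the world has none). Each returns a list of dicts, best first, with "conf" (0 to 1); they miss things now and then, are a little off and sometimes report something else, mostly with a low value. They report only what shows in the picture. A call takes as long as a camera call. They do not tell look-alikes from the thing itself.
- search_frame(camera, label): "bbox" ([left, top, right, bottom] as shares, 0 to 1, of the picture: columns of its width, rows of its height, round what is visible of it).
- outline_of(camera, label): "mask" (420x560 bool, what is visible of it) and "bbox" ([left, top, right, bottom] as shares, 0 to 1, of the picture: columns of its width, rows of its height, round what is visible of it).
The state is a dict: "time": time; "q": joint angles; "qd": joint speeds; "effort": joint torques, N m; "tool_pos": TCP position; "ee_rot": TCP orientation; "contact_force": force on the tool from outside, world axes, zero at the start; "moment": the same for the moment, N m; "finger_gap": finger opening in m; "grasp_force": force on a finger pad.
Only numpy, scipy, OpenCV 4.12 (cv2) and the standard library are available. Lean on these libraries where they do the work, as an engineer would, in place of code of your own. Each camera call takes 0.05 s, during which the arm holds its last target. There are 200 camera calls.

## Working session

There is one attempt and no reset: what is moved stays moved. The work goes in short steps, Python scripts to look and compute and a tool call to move; the robot and the scene stay as the last step left them, time stands still between calls to the robot, and variables do not carry over. Pictures are saved under pics/ and viewed, at most 10 in all, crops included, and the job is handed in when it is done.

Besides the shell and the picture viewer there is one more tool, called by a JSON object that holds its "api" and its "payload". play_rows: Moves the arm, as the interface text tells. Its arguments: {"type":"object","properties":{"moves":{"type":"array"},"squeeze":{"type":"number"}},"required":["moves"]}

```bash
mkdir -p pics; ls; cat > h.py <<'E'
import numpy as np, cv2
from cell import ctrl, cams, search_frame, outline_of
from scipy.spatial.transform import Rotation as R
def ext(name):
    i=cams.camera_info(name)
    if 'rvec' in i:
        Rw=cv2.Rodrigues(np.array(i['rvec'],float))[0]; t=np.array(i['tvec'],float).ravel()
        return i,Rw.T,-Rw.T@t      # cam->world rot, origin
    s=ctrl.state(); T=np.array(i['T_tool_cam']); Rt=R.from_quat(s['ee_rot']).as_matrix()
    return i,Rt@T[:3,:3],Rt@T[:3,3]+np.array(s['tool_pos'])
def ray(e,u,v):
    i,Rc,o=e; x=(u-i['cx'])/i['fx']; y=(v-i['cy'])/i['fy']; a,b=x,y
    for _ in range(20):
        k=1+i['k1']*(a*a+b*b); a,b=x/k,y/k
    return o,Rc@np.array([a,b,1.])
def onz(e,u,v,z):
    o,d=ray(e,u,v); return o+d*(z-o[2])/d[2]
def proj(e,P):
    i,Rc,o=e; p=Rc.T@(np.array(P)-o); a,b=p[0]/p[2],p[1]/p[2]; k=1+i['k1']*(a*a+b*b)
    return i['cx']+i['fx']*a*k, i['cy']+i['fy']*b*k
def save(img,n,scale=1): cv2.imwrite('pics/'+n,cv2.resize(img[:,:,::-1],None,fx=scale,fy=scale))
def px(b): return [round(b[0]*560),round(b[1]*420),round(b[2]*560),round(b[3]*420)]
E
python3 - <<'E'
from h import *
for n in ('top','side'):
    im=cams.grab_frame(n); np.save(n+'.npy',im); save(im,n+'0.png',1.4)
    e=ext(n); print(n,e[2].round(3),{k:e[0][k] for k in('fx','cx','cy','k1')}, 'fwd',e[1][:,2].round(2))
    for l in ('lid_knob','games_box_lid','mug_middle','mug_handle','mug_mouth','coaster_top','spectacles','calculator','box_middle'):
        try: print(l,[(px(d['bbox']),round(d['conf'],2)) for d in search_frame(n,l)[:3]])
        except Exception as x: print(l,x)
E
```

```text
pics
top [ 0.46  -0.134  1.318] {'fx': 382.38259405454716, 'cx': 282.3776498378472, 'cy': 209.01686462317443, 'k1': -0.011497964075939426} fwd [ 0.08  0.   -1.  ]
lid_knob [([161, 201, 235, 258], 0.78)]
games_box_lid [([160, 201, 238, 253], 0.67)]
mug_middle [([291, 257, 317, 286], 0.91), ([390, 231, 417, 266], 0.69), ([317, 211, 347, 238], 0.61)]
mug_handle [([387, 229, 420, 264], 0.85), ([291, 256, 316, 287], 0.84), ([313, 212, 344, 237], 0.56)]
mug_mouth [([313, 215, 344, 237], 0.89), ([293, 256, 320, 287], 0.8), ([389, 231, 420, 265], 0.78)]
coaster_top [([309, 220, 329, 239], 0.54)]
spectacles []
calculator [([324, 162, 358, 204], 0.58)]
box_middle [([159, 196, 238, 254], 0.94), ([159, 201, 238, 255], 0.66)]
side [ 0.587 -1.123  0.982] {'fx': 427.61609261964185, 'cx': 273.82451511526364, 'cy': 211.04862495205282, 'k1': 0.03387099240650477} fwd [-0.04  0.74 -0.67]
lid_knob [([238, 139, 292, 186], 0.93)]
games_box_lid [([240, 136, 292, 187], 0.7)]
mug_middle [([251, 233, 277, 275], 0.95), ([199, 215, 235, 257], 0.87), ([207, 302, 250, 350], 0.56)]
mug_handle [([197, 218, 237, 254], 0.79), ([250, 230, 278, 275], 0.73), ([207, 304, 250, 349], 0.72)]
mug_mouth [([205, 307, 249, 353], 0.97), ([197, 219, 234, 253], 0.61), ([253, 232, 279, 275], 0.57)]
coaster_top [([259, 256, 279, 276], 0.62)]
spectacles []
calculator [([296, 262, 339, 299], 0.95)]
box_middle [([237, 139, 296, 201], 0.84), ([307, 204, 333, 204], 0.52)]
```

View pics/top0.png

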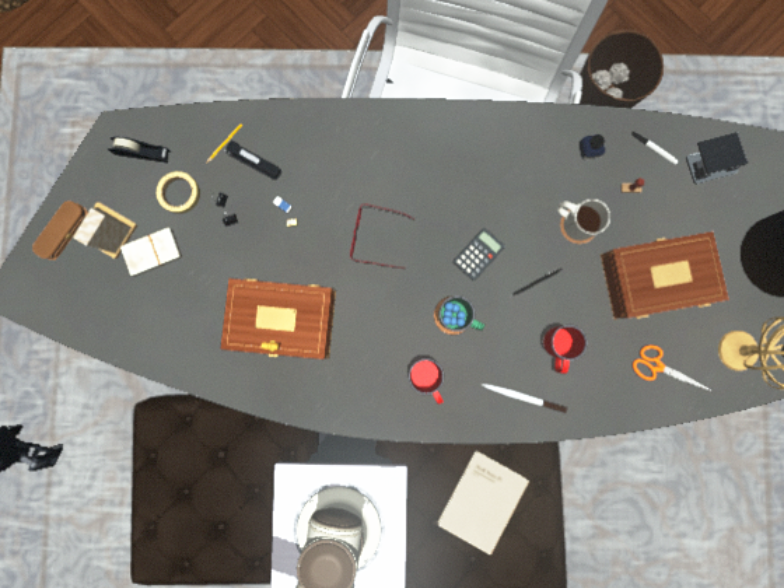

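View pics/side0.png

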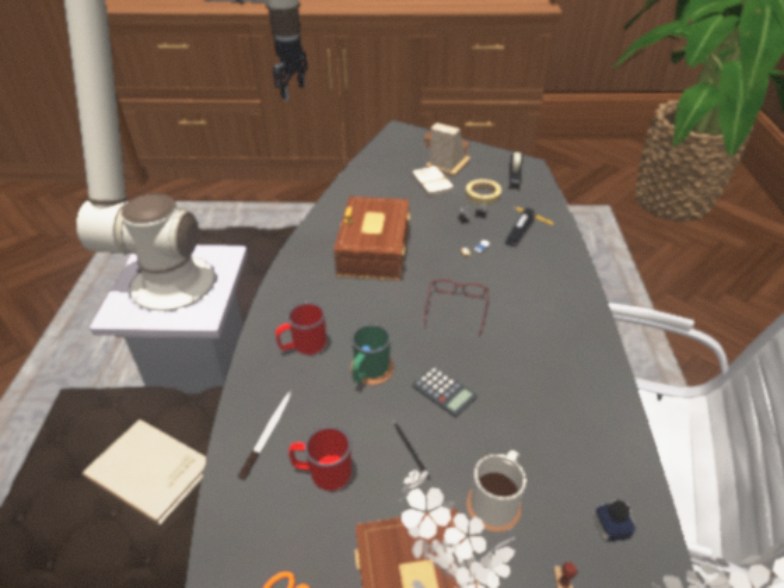

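The top view shows two boxes: (197,227) with a brass knob at (193,248), and (478,196) without one, so the first is meant. There are three solid-coloured mugs: red at (303,268), red at (403,248), and green with blue marbles at (325,224). The green one is meant. Next I'll measure it and confirm with a crop.

```bash
python3 - <<'E'
from h import *
top=np.load('top.npy'); side=np.load('side.npy')
et,es=ext('top'),ext('side')
hsv=cv2.cvtColor(top,cv2.COLOR_RGB2HSV)
def big(m,roi):
    z=np.zeros_like(m); u0,v0,u1,v1=roi; z[v0:v1,u0:u1]=m[v0:v1,u0:u1]
    return z
# box lid: saturated brown/yellow in ROI
m=big(((hsv[...,1]>90)&(hsv[...,2]>60)).astype(np.uint8),(150,190,250,265))
m=cv2.morphologyEx(m,cv2.MORPH_CLOSE,np.ones((5,5)))
c=max(cv2.findContours(m,0,2)[0],key=cv2.contourArea)
P=np.array([onz(et,u,v,.089)[:2] for u,v in c[:,0]],np.float32)
print('box rect',cv2.minAreaRect(P))
# knob: bright yellow
k=big(((hsv[...,0]>18)&(hsv[...,0]<32)&(hsv[...,1]>130)&(hsv[...,2]>140)).astype(np.uint8),(180,241,206,256))
v,u=np.nonzero(k); print('knob px',u.mean(),v.mean(),len(u),onz(et,u.mean(),v.mean(),.118).round(4))
# green
for n,im,e,roi in (('top',top,et,(300,200,360,245)),('side',side,es,(240,225,285,280))):
    h=cv2.cvtColor(im,cv2.COLOR_RGB2HSV)
    g=big(((h[...,0]>60)&(h[...,0]<100)&(h[...,1]>90)).astype(np.uint8),roi)
    v,u=np.nonzero(g); print(n,'green',u.min(),u.max(),v.min(),v.max(),len(u))
o=big(((hsv[...,0]<20)&(hsv[...,1]>90)&(hsv[...,2]>60)).astype(np.uint8),(300,200,350,245))
v,u=np.nonzero(o); print('coaster',u.min(),u.max(),v.min(),v.max(),onz(et,(u.min()+u.max())/2,(v.min()+v.max())/2,.004))
a=cv2.resize(top[195:250,290:365],None,fx=5,fy=5,interpolation=2); b=cv2.resize(top[190:265,150:250],None,fx=4,fy=4,interpolation=2)
H=300; a=cv2.copyMakeBorder(a,0,H-a.shape[0],0,0,0)
save(np.hstack([a,b]),'crop.png')
E
```

```text
box rect ((0.4989362955093384, 0.13965393602848053), (0.25014951825141907, 0.1725950986146927), 85.63331604003906)
knob px 192.81967213114754 246.70491803278688 61 [0.4375 0.1488 0.118 ]
top green 315 345 214 234 158
side green 253 274 238 268 77
coaster 310 329 214 238 [ 0.51278183 -0.25741616  0.004     ]
```

View pics/crop.png

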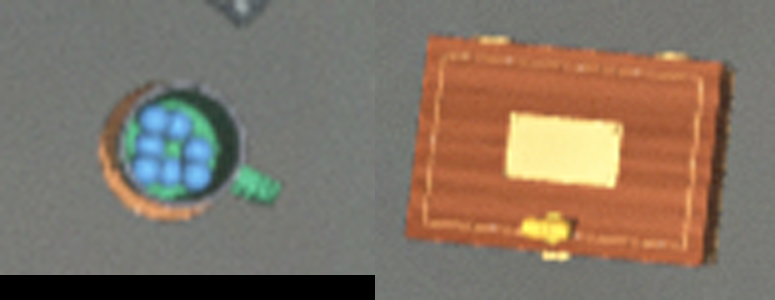

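The crop confirms it: the green mug holds seven blue marbles with its handle at lower right, and the box has its knob at the front edge. Now I'll work out the first move.

```bash
cat >> h.py <<'E'
def go(pos,rot=None):
    """shift in current tool axes (mm) and rotvec (deg) to reach the world pose"""
    s=ctrl.state(); Rt=R.from_quat(s['ee_rot'])
    d=Rt.inv().apply(np.array(pos)-s['tool_pos'])*1000
    w=None if rot is None else np.degrees((Rt.inv()*rot).as_rotvec()).round(1)
    return d.round(1),w
def down(yaw): # tool z down, tool y at angle yaw (rad) in world
    y=np.array([np.cos(yaw),np.sin(yaw),0]); z=np.array([0,0,-1.]); return R.from_matrix(np.c_[np.cross(y,z),y,z])
E
python3 - <<'E'
from h import *
s=ctrl.state(); print(R.from_quat(s['ee_rot']).as_matrix().round(3)); print(s['time'],s['tool_pos'],s['finger_gap'])
for y in (85.6,-94.4): print(go([.4377,.146,.232],down(np.radians(y))))
e=ext('top'); print('rim',onz(e,326.4,223.6,.094),'handle',onz(e,341.6,232.4,.065)); print(cams.camera_info('wrist'))
E
```

```text
[[ 0.919 -0.394 -0.   ]
 [-0.394 -0.919  0.   ]
 [-0.    -0.    -1.   ]]
1.0 [0.2461075  0.57449025 0.2316276 ] 0.08563908801716699
(array([344.9, 318.4,  -0.4]), array([  0. ,   0. , 161.2]))
(array([344.9, 318.4,  -0.4]), array([ -0. ,   0. , -18.8]))
rim [ 0.51718677 -0.27100789  0.094     ] handle [ 0.49048007 -0.32412053  0.065     ]
{'fx': 313.0015232347017, 'fy': 313.0015232347017, 'cx': 275.2734204468914, 'cy': 210.24620032349117, 'k1': -0.049457432725479, 'T_tool_cam': array([[ 3.79481726e-04, -9.57502751e-01, -2.88423884e-01,
         7.33033813e-02],
       [ 9.99999928e-01,  3.71248657e-04,  8.32458357e-05,
        -9.41154691e-05],
       [ 2.73688631e-05, -2.88423895e-01,  9.57502823e-01,
        -1.42335755e-01],
       [ 0.00000000e+00,  0.00000000e+00,  0.00000000e+00,
         1.00000000e+00]])}
```

{"api": "play_rows", "payload": {"moves": [[[34.5,31.8,0],[0,0,0],1],[[34.5,31.8,0],[0,0,0],1],[[34.5,31.8,0],[0,0,0],1],[[34.5,31.8,0],[0,0,0],1],[[34.5,31.8,0],[0,0,0],1],[[34.5,31.8,0],[0,0,0],1],[[34.5,31.8,0],[0,0,0],1],[[34.5,31.8,0],[0,0,0],1],[[34.5,31.8,0],[0,0,0],1],[[34.5,31.8,0],[0,0,0],1]], "squeeze": 40}}

```text
time: 2.0
tool_pos: [0.4385, 0.1446, 0.2321]
ee_rot: [0.98, -0.201, 0.0, -0.0]
contact_force: [0.3, 0.6, 0.3]
finger_gap: 0.0857
grasp_force: 0.0
```

{"api": "play_rows", "payload": {"moves": [[[0,0,0],[0,0,-6.3],0.4],[[0,0,0],[0,0,-6.3],0.4],[[0,0,0],[0,0,-6.2],0.4],[[0,0,0],[0,0,0],0.4],[[0,0,0],[0,0,0],0.4],[[0,0,0],[0,0,0],0.4],[[0,0,0],[0,0,0],0.4],[[0,0,0],[0,0,0],0.4],[[0,0,0],[0,0,0],0.4],[[0,0,0],[0,0,0],0.4]]}}

```text
time: 3.0
tool_pos: [0.438, 0.1464, 0.2316]
ee_rot: [0.999, -0.038, -0.0, -0.0]
contact_force: [0.2, -0.7, -0.2]
finger_gap: 0.0597
grasp_force: 0.0
```

```bash
python3 - <<'E'
from h import *
e=ext('wrist'); im=cams.grab_frame('wrist'); np.save('w1.npy',im); save(im,'w1.png')
s=ctrl.state(); print(s['time'],s['tool_pos'],s['q'],s['finger_gap'],R.from_quat(s['ee_rot']).as_matrix().round(3))
print('pred knob px',proj(e,[.4377,.1444,.114]))
for l in ('lid_knob',): print([(px(d['bbox']),round(d['conf'],2)) for d in search_frame('wrist',l)[:3]])
E
```

```text
3.05 [0.4379664  0.14634628 0.23159532] [ 6.75829884e-01  1.03643366e-01 -3.72857166e-01 -3.76079670e-05
 -1.09433633e+00  8.18199396e-01] 0.059727596596877666 [[ 0.997 -0.077 -0.   ]
 [-0.077 -0.997  0.   ]
 [-0.     0.    -1.   ]]
pred knob px (np.float64(277.70737821296484), np.float64(204.8916191214463))
[([127, 32, 414, 220], 0.71)]
```

View pics/w1.png

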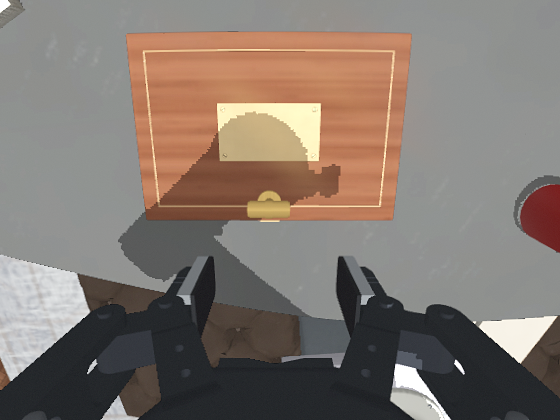

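The knob's bar shows at about (268,209). The lid is square to the image, so the yaw is right.

```bash
python3 - <<'E'
from h import *
e=ext('wrist'); print('knob',onz(e,268.5,209,.118))
C=[onz(e,*p,.089) for p in ((148,220),(394,220),(411,34),(127,34))]
print(np.array(C).round(4), np.mean(C,axis=0))
print(go([*onz(e,268.5,209,.118)[:2],.114]))
E
```

```text
knob [0.43581171 0.15241711 0.118     ]
[[0.4251 0.271  0.089 ]
 [0.407  0.0337 0.089 ]
 [0.5696 0.0232 0.089 ]
 [0.5879 0.2589 0.089 ]] [0.49739275 0.14668443 0.089     ]
(array([ -2.7,  -5.9, 117.6]), None)
```

{"api": "play_rows", "payload": {"moves": [[[-2.5,-5.5,0],[0,0,0],0.3],[[0,0,20],[0,0,0],0.2],[[0,0,20],[0,0,0],0.2],[[0,0,20],[0,0,0],0.2],[[0,0,20],[0,0,0],0.2],[[0,0,14],[0,0,0],0.2],[[0,0,12],[0,0,0],0.2],[[0,0,7.5],[0,0,0],0.2],[[0,0,0],[0,0,0],0.2],[[0,0,0],[0,0,0],0.2]]}}

```text
time: 4.1
tool_pos: [0.4362, 0.1523, 0.1185]
ee_rot: [0.999, -0.038, 0.0, -0.0]
contact_force: [1.0, -0.7, 0.6]
finger_gap: 0.0514
grasp_force: 0.0
```

{"api": "play_rows", "payload": {"moves": [[[0,0,0],[0,0,0],-0.05],[[0,0,0],[0,0,0],-0.15],[[0,0,0],[0,0,0],-0.3],[[0,0,0],[0,0,0],-0.5],[[0,0,0],[0,0,0],-0.5],[[0,0,0],[0,0,0],-0.5],[[0,0,0],[0,0,0],-0.5],[[0,0,0],[0,0,0],-0.5],[[0,0,0],[0,0,0],-0.5],[[0,0,0],[0,0,0],-0.5]], "squeeze": 40}}

```text
time: 5.1
tool_pos: [0.4365, 0.1525, 0.1191]
ee_rot: [0.999, -0.038, 0.001, -0.001]
contact_force: [-1.5, 1.3, 6.1]
finger_gap: 0.0307
grasp_force: 39.5
```

```bash
python3 - <<'E'
from h import *
s=ctrl.state(); print(s['q'])
# arc moves in tool frame: x fwd (box x), z down ; hinge-relative
a0=np.arctan2(.052,-.148); N=30
# smooth angle profile
t=np.linspace(0,1,N+1); f=(1-np.cos(np.pi*t))/2*1.76
p=np.c_[np.cos(a0-f),np.sin(a0-f)]*157
d=np.diff(p,axis=0); print([[round(x,1),0,round(-z,1)] for x,z in d])
E
```

```text
[ 6.89163485e-01  2.33143403e-01 -5.37291708e-01  2.55035449e-04
 -7.98373647e-01  8.05185207e-01]
[[np.float64(0.3), 0, np.float64(-0.7)], [np.float64(0.8), 0, np.float64(-2.1)], [np.float64(1.4), 0, np.float64(-3.5)], [np.float64(2.0), 0, np.float64(-4.8)], [np.float64(2.8), 0, np.float64(-6.0)], [np.float64(3.6), 0, np.float64(-7.0)], [np.float64(4.6), 0, np.float64(-7.8)], [np.float64(5.7), 0, np.float64(-8.5)], [np.float64(6.9), 0, np.float64(-8.8)], [np.float64(8.2), 0, np.float64(-9.0)], [np.float64(9.4), 0, np.float64(-8.8)], [np.float64(10.6), 0, np.float64(-8.4)], [np.float64(11.7), 0, np.float64(-7.7)], [np.float64(12.6), 0, np.float64(-6.7)], [np.float64(13.3), 0, np.float64(-5.6)], [np.float64(13.8), 0, np.float64(-4.4)], [np.float64(13.9), 0, np.float64(-3.1)], [np.float64(13.9), 0, np.float64(-1.7)], [np.float64(13.5), 0, np.float64(-0.5)], [np.float64(12.9), 0, np.float64(0.6)], [np.float64(12.0), 0, np.float64(1.5)], [np.float64(11.0), 0, np.float64(2.2)], [np.float64(9.9), 0, np.float64(2.7)], [np.float64(8.6), 0, np.float64(2.9)], [np.float64(7.3), 0, np.float64(3.0)], [np.float64(6.0), 0, np.float64(2.7)], [np.float64(4.6), 0, np.float64(2.3)], [np.float64(3.3), 0, np.float64(1.8)], [np.float64(2.0), 0, np.float64(1.1)], [np.float64(0.7), 0, np.float64(0.4)]]
```

{"api": "play_rows", "payload": {"moves": [[[0.3,0,-0.7],[0,0,0],-0.5],[[0.8,0,-2.1],[0,0,0],-0.5],[[1.4,0,-3.5],[0,0,0],-0.5],[[2.0,0,-4.8],[0,0,0],-0.5],[[2.8,0,-6.0],[0,0,0],-0.5],[[3.6,0,-7.0],[0,0,0],-0.5],[[4.6,0,-7.8],[0,0,0],-0.5],[[5.7,0,-8.5],[0,0,0],-0.5],[[6.9,0,-8.8],[0,0,0],-0.5],[[8.2,0,-9.0],[0,0,0],-0.5]]}}

```text
time: 6.1
tool_pos: [0.4728, 0.1492, 0.1772]
ee_rot: [0.999, -0.038, 0.0, -0.0]
contact_force: [0.8, -0.0, 0.1]
finger_gap: 0.0213
grasp_force: 0.0
```

```bash
python3 - <<'E'
from h import *
im=cams.grab_frame('side'); save(im[100:240,180:340],'s1.png',3)
s=ctrl.state(); print(s['time'],s['contact_force'],s['moment'],s['q'],s['finger_gap'],s['grasp_force'])
E
```

```text
6.15 [1.78947901 0.84827618 1.82861278] [ 0.0727442  -0.31250266 -0.00986151] [ 0.63297126  0.21561542 -0.37931936  0.00162539 -0.97146502  0.86057578] 0.021214747356325905 0.0
```

View pics/s1.png

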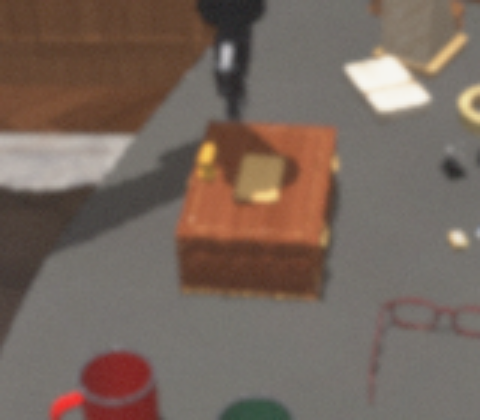

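The grip slipped off at the start and the lid stayed shut. I'll go back a few mm lower and look at the grip from close up.

{"api": "play_rows", "payload": {"moves": [[[0,0,0],[0,0,0],0.2],[[-18,0,0],[0,0,0],0.2],[[-19,0,0],[0,0,0],0.2],[[0,0,0],[0,0,0],0.2],[[0,0,15],[0,0,0],0.2],[[0,0,15],[0,0,0],0.2],[[0,0,15],[0,0,0],0.2],[[0,0,10],[0,0,0],0.2],[[0,0,7],[0,0,0],0.2],[[0,0,0],[0,0,0],0.2]]}}

```text
time: 7.15
tool_pos: [0.4349, 0.1517, 0.1134]
ee_rot: [0.999, -0.038, -0.001, 0.001]
contact_force: [1.1, -0.2, 0.6]
finger_gap: 0.0513
grasp_force: 0.0
```

```bash
python3 - <<'E'
from h import *
im=cams.grab_frame('wrist'); save(im[180:360,150:400],'w2.png',3)
s=ctrl.state(); print(s['time'],s['tool_pos'],s['contact_force'],s['finger_gap'])
e=ext('wrist'); print(proj(e,[.436,.152,.114]))
E
```

```text
7.2 [0.43535744 0.15199746 0.11410961] [-0.14284777  0.26848688  0.37852548] 0.051057724189927295
(np.float64(275.42113317953357), np.float64(266.9023793675135))
```

View pics/w2.png

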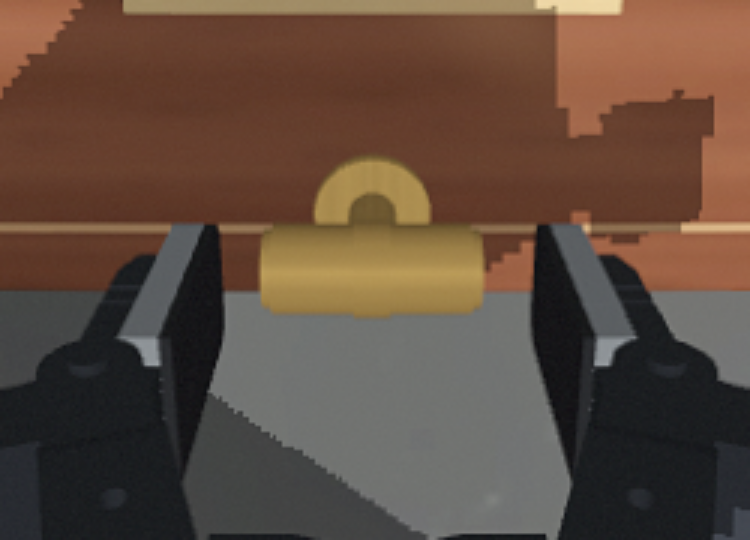

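The bar sits centred between the pads, at about (274,270). I'll close harder and test-lift.

{"api": "play_rows", "payload": {"moves": [[[0,0,0],[0,0,0],0.0],[[0,0,0],[0,0,0],-0.1],[[0,0,0],[0,0,0],-0.2],[[0,0,0],[0,0,0],-0.4],[[0,0,0],[0,0,0],-1],[[0,0,0],[0,0,0],-1],[[0,0,0],[0,0,0],-1],[[0,0,0],[0,0,0],-1],[[0,0,0],[0,0,0],-1],[[0,0,0],[0,0,0],-1]], "squeeze": 60}}

```text
time: 8.2
tool_pos: [0.4356, 0.1526, 0.1154]
ee_rot: [0.999, -0.038, 0.001, -0.001]
contact_force: [-2.2, 0.9, 5.0]
finger_gap: 0.0322
grasp_force: 59.0
```

{"api": "play_rows", "payload": {"moves": [[[0.3,0,-0.7],[0,0,0],-1],[[0.8,0,-2.1],[0,0,0],-1],[[1.4,0,-3.5],[0,0,0],-1],[[2.0,0,-4.8],[0,0,0],-1],[[0,0,0],[0,0,0],-1],[[0,0,0],[0,0,0],-1],[[0,0,0],[0,0,0],-1],[[0,0,0],[0,0,0],-1],[[0,0,0],[0,0,0],-1],[[0,0,0],[0,0,0],-1]]}}

```text
time: 9.2
tool_pos: [0.4398, 0.1521, 0.1255]
ee_rot: [0.999, -0.038, 0.0, -0.0]
contact_force: [-2.0, 5.6, -1.1]
finger_gap: 0.0323
grasp_force: 59.7
```

{"api": "play_rows", "payload": {"moves": [[[2.8,0,-6.0],[0,0,0],-1],[[3.6,0,-7.0],[0,0,0],-1],[[4.6,0,-7.8],[0,0,0],-1],[[5.7,0,-8.5],[0,0,0],-1],[[6.9,0,-8.8],[0,0,0],-1],[[8.2,0,-9.0],[0,0,0],-1],[[0,0,0],[0,0,0],-1],[[0,0,0],[0,0,0],-1],[[0,0,0],[0,0,0],-1],[[0,0,0],[0,0,0],-1]]}}

```text
time: 10.2
tool_pos: [0.4714, 0.1496, 0.1717]
ee_rot: [0.999, -0.039, 0.0, -0.001]
contact_force: [2.2, 5.7, -4.5]
finger_gap: 0.032
grasp_force: 59.9
```

```bash
python3 - <<'E'
from h import *
s=ctrl.state(); print(s['time'],s['tool_pos'],s['contact_force'],s['moment'],s['q'],s['finger_gap'],s['grasp_force'])
E
```

```text
10.2 [0.47139299 0.1496316  0.17174864] [ 2.17686394  5.67539476 -4.50363318] [ 1.59124007 -0.48623109 -0.33110777] [ 6.35879585e-01  2.19425577e-01 -3.93603795e-01 -9.56642604e-04
 -9.56906807e-01  8.57621724e-01] 0.03196979137906275 59.88620638847351
```

{"api": "play_rows", "payload": {"moves": [[[4.7,0,-4.4],[0,0,0],-1],[[9.9,0,-8.6],[0,0,0],-1],[[11.7,0,-8.2],[0,0,0],-1],[[12.6,0,-6.7],[0,0,0],-1],[[13.3,0,-5.6],[0,0,0],-1],[[13.8,0,-4.4],[0,0,0],-1],[[13.9,0,-3.1],[0,0,0],-1],[[13.9,0,-1.7],[0,0,0],-1],[[13.5,0,-0.5],[0,0,0],-1],[[13,0,0.6],[0,0,0],-1]]}}

```text
time: 11.2
tool_pos: [0.592, 0.1404, 0.2167]
ee_rot: [0.999, -0.037, 0.001, -0.0]
contact_force: [-1.2, 3.8, 5.9]
finger_gap: 0.0308
grasp_force: 60.5
```

{"api": "play_rows", "payload": {"moves": [[[12,0,1.5],[0,0,0],-1],[[11,0,2.2],[0,0,0],-1],[[9.9,0,2.7],[0,0,0],-1],[[8.6,0,2.9],[0,0,0],-1],[[7.3,0,3.0],[0,0,0],-1],[[6.0,0,2.7],[0,0,0],-1],[[4.6,0,2.3],[0,0,0],-1],[[3.3,0,1.8],[0,0,0],-1],[[2.0,0,1.1],[0,0,0],-1],[[0,0,0],[0,0,0],-1]]}}

```text
time: 12.2
tool_pos: [0.6596, 0.1351, 0.1996]
ee_rot: [0.999, -0.038, 0.006, -0.0]
contact_force: [4.1, 2.6, 8.9]
finger_gap: 0.0302
grasp_force: 60.9
```

```bash
python3 - <<'E'
from h import *
s=ctrl.state(); print(s['time'],s['tool_pos'],s['contact_force'],s['q'],s['finger_gap'],s['grasp_force'])
im=cams.grab_frame('side'); save(im[80:240,180:340],'s2.png',3)
E
```

```text
12.2 [0.65961283 0.13506228 0.19959482] [4.1444717  2.57096869 8.86779533] [ 0.44356807  0.48239538  0.081102    0.00474316 -1.15908927  1.04898152] 0.03016338033602332 60.88642805814743
```

View pics/s2.png

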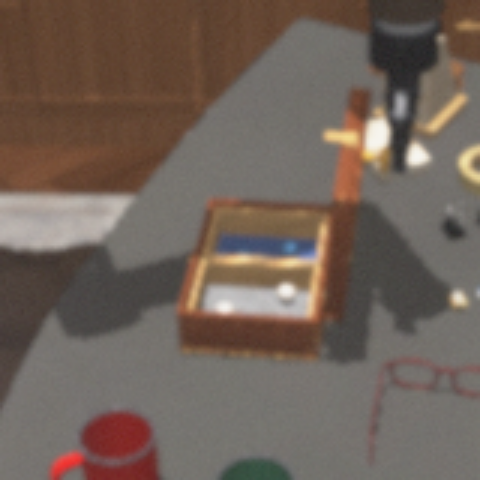

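Side view: the lid stands nearly fully open, with blue felt in the far (left, +y) tray and grey in the near one. I'll nudge it onto its stop, release and rise.

{"api": "play_rows", "payload": {"moves": [[[4,0,2.4],[0,0,0],-1],[[3,0,2],[0,0,0],-1],[[0,0,0],[0,0,0],-0.2],[[0,0,0],[0,0,0],0.2],[[0,0,0],[0,0,0],0.2],[[0,0,0],[0,0,0],0.2],[[0,0,-20],[0,0,0],0.2],[[0,0,-35],[0,0,0],0.2],[[0,0,-35],[0,0,0],0.2],[[0,0,-20],[0,0,0],0.2]]}}

```text
time: 13.25
tool_pos: [0.6632, 0.1341, 0.3035]
ee_rot: [0.999, -0.038, 0.001, 0.0]
contact_force: [-0.3, -0.0, 0.4]
finger_gap: 0.0511
grasp_force: 0.0
```

```bash
python3 - <<'E'
from h import *
s=ctrl.state(); print(s['time'],s['tool_pos'],s['ee_rot'],s['contact_force'],s['q'],s['finger_gap'])
im=cams.grab_frame('side'); np.save('s3.npy',im)
print([(px(d['bbox']),round(d['conf'],2)) for d in search_frame('side','games_box_lid')[:2]])
ax=np.array([-.449,-.893]); m=np.array([.5172,-.271])
print(go([*(m+.069*ax),.25],down(np.arctan2(-.893,-.449))))
E
```

```text
13.25 [0.66318585 0.13413242 0.3034533 ] [ 9.99267381e-01 -3.82469354e-02  1.36511485e-03  9.35160647e-05] [-0.29499392 -0.01921126  0.39762207] [ 0.4386329   0.44045816  0.27142621  0.00144049 -1.3994248   1.05540683] 0.05108667476069594
[([289, 110, 320, 187], 0.72)]
(array([-141.7,  479.3,   52.7]), array([-0.2, -0.3, 22.3]))
```

{"api": "play_rows", "payload": {"moves": [[[-14,47.9,0],[0,0,0],0.2],[[-14,47.9,0],[0,0,0],0.2],[[-14,47.9,0],[0,0,0],0.2],[[-14,47.9,0],[0,0,0],0.2],[[-14,47.9,0],[0,0,0],0.2],[[-14,47.9,0],[0,0,0],0.2],[[-14,47.9,0],[0,0,0],0.2],[[-14,47.9,0],[0,0,0],0.2],[[-14,47.9,0],[0,0,0],0.2],[[-14,47.9,0],[0,0,0],0.2]]}}

```text
time: 14.35
tool_pos: [0.4846, -0.3337, 0.299]
ee_rot: [0.999, -0.038, -0.002, -0.001]
contact_force: [0.4, -0.9, 0.2]
finger_gap: 0.0511
grasp_force: 0.0
```

{"api": "play_rows", "payload": {"moves": [[[0,0,0],[0,0,7.4],0.0],[[0,0,0],[0,0,7.4],0.0],[[0,0,0],[0,0,7.4],0.0],[[0,0,0],[8,0,0],0.0],[[0,0,0],[8,0,0],0.0],[[0,0,0],[8,0,0],0.0],[[0,0,0],[0,8,0],0],[[0,0,0],[0,8,0],0],[[0,0,0],[0,8,0],0],[[0,0,0],[0,0,0],0]]}}

```text
time: 15.35
tool_pos: [0.4824, -0.3299, 0.2978]
ee_rot: [0.921, -0.264, 0.243, -0.152]
contact_force: [0.2, -0.5, 0.3]
finger_gap: 0.0427
grasp_force: 0.0
```

```bash
python3 - <<'E'
from h import *
s=ctrl.state(); print(s['time'],s['tool_pos'].tolist() if hasattr(s['tool_pos'],'tolist') else s['tool_pos'],s['ee_rot'],s['q'],s['finger_gap'])
E
```

```text
15.35 [0.48242711999317606, -0.3298758705186918, 0.29778932024674726] [ 0.92104414 -0.26368987  0.24281717 -0.15226677] [-0.57242693  0.14952473 -0.08064916 -0.51502908 -0.99790234  1.79371607] 0.04267865624393989
```

```bash
cat > kin.py <<'E'
import numpy as np, itertools
from scipy.spatial.transform import Rotation as R
from scipy.optimize import least_squares
r=lambda a,t: R.from_euler(a,t).as_matrix()
def rots(q,s4,s6):
    A=r('z',q[0]); B=A@r('y',q[1]); C=A@r('y',q[1]-q[2]); D=C@r('x',s4*q[3]); E=D@r('y',-q[4]); F=E@r('x',s6*q[5]); return A,B,C,D,E,F
D6=[([1.425,0.385,0.008,0,-1.194,-0.259],(.2461,.5745,.2316),None),
([.67583,.103643,-.372857,0,-1.094336,.818199],(.43797,.14635,.23160),None),
([.635880,.219426,-.393604,-.000957,-.956907,.857622],(.47139,.14963,.17175),None),
([.443568,.482395,.081102,.00474,-1.159089,1.048982],(.65961,.13506,.19959),None),
([.438633,.440458,.271426,.00144,-1.399425,1.055407],(.663186,.134132,.303453),None),
([-.572427,.149525,-.080649,-.515029,-.997902,1.793716],(.482427,-.329876,.297789),[.92104414,-.26368987,.24281717,-.15226677])]
Rm=R.from_quat([9.99267381e-01,-3.82469354e-02,1.36511485e-03,9.35160647e-05]).as_matrix()
best=None
for s4,s6 in itertools.product((1,-1),(1,-1)):
    R0=rots(D6[4][0],s4,s6)[5].T@Rm
    err=np.degrees(R.from_matrix((rots(D6[5][0],s4,s6)[5]@R0).T@R.from_quat(D6[5][2]).as_matrix()).magnitude())
    if best is None or err<best[0]: best=(err,s4,s6,R0)
ERR,s4,s6,R0=best
def cols(q):
    A,B,C,D,E,F=rots(q,s4,s6); x,y,z=np.eye(3)
    return np.c_[A@x,A@y,A@z,B@z,C@x,C@z,E@x,E@y]   # a1 s d1 L2 d4 a3 d6 e
M=np.vstack([cols(q) for q,_,_ in D6]); b=np.concatenate([p for _,p,_ in D6])
lam=1e-3*np.eye(8); par=np.linalg.lstsq(np.vstack([M,lam]),np.r_[b,1e-3*np.array([0,-.16,.3,.35,.35,0,.3,0])],rcond=None)[0]
fk=lambda q:(cols(q)@par, rots(q,s4,s6)[5]@R0)
lo=np.array([-3.14,-1.21,-1.07,-3.16,-2.99,-3.1]);hi=np.array([3.14,2.06,1.41,2.05,-.16,3.1])
def ik(p,Rd,q0):
    def f(q):
        P,Q=fk(q); return np.r_[(P-p)*5,R.from_matrix(Q.T@Rd).as_rotvec()]
    s=least_squares(f,np.clip(q0,lo+1e-3,hi-1e-3),bounds=(lo,hi)); return s.x,np.abs(s.fun).max()
if __name__=='__main__':
    print('ori err deg',ERR,s4,s6); print(R0.round(3)); print(par.round(4)); print(((M@par-b).reshape(-1,3)*1000).round(1)); print(np.linalg.svd(M)[1])
E
python3 kin.py
```

```text
ori err deg 5.1380720917997756e-05 -1 -1
[[-0. -0.  1.]
 [-1.  0. -0.]
 [-0. -1. -0.]]
[-0.      0.      0.1608  0.5648  0.4218  0.      0.2975 -0.1599]
[[-0.2  0.1 -0.1]
 [ 0.  -0.   0. ]
 [ 0.  -0.   0. ]
 [-0.  -0.1  0. ]
 [-0.  -0.1  0. ]
 [ 0.  -0.  -0. ]]
[4.82307223 3.51749873 3.43867605 0.42592588 0.41139552 0.3417627
 0.21178578 0.16843341]
```

```bash
cat > plan.py <<'E'
from kin import *
q0=np.array([-.572427,.149525,-.080649,-.515029,-.997902,1.793716])
mug=np.array([.5172,-.271]); ho=np.array([-.449,-.893])  # handle outward
tray=np.array([.5016,.2025,.017])
def pickrot(cam): # tool x = cam*outward
    x=np.r_[cam*ho,0]; z=np.array([0,0,-1.]); return np.c_[x,np.cross(z,x),z]
# mug frame in tool: grasp point at tool (0,0,3mm); mug point handle-level axis at grasp - cam*69mm x
def tool_for(mouth,md,cam,side,tilt):
    """mouth centre, heading md of mouth (unit 2d), tilt rad; side=+1: handle left of the mouth heading"""
    mz=np.r_[np.sin(tilt)*md,np.cos(tilt)]; out=side*np.r_[-md[1],md[0],0]
    x=cam*out; z=-mz; Rt=np.c_[x,np.cross(z,x),z]
    grasp=mouth-mz*.039+out*.069   # grasp 51 mm above underside
    return grasp-.003*z,Rt
if __name__=='__main__':
    for cam in (1,-1):
        P=np.r_[mug+.069*ho,.058]; 
        sols={}
        for g in (q0,q0*[1,1,1,0,1,1],q0+[0,0,0,0,0,-1.5],q0+[0,0,0,0,0,1.2],q0+[0,0,0,0,0,-3]):
            x,e=ik(P,pickrot(cam),g)
            if e<1e-3: sols[tuple(x.round(2))]=x
        print('cam',cam,list(sols))
        if not sols: continue
        qp=min(sols.values(),key=lambda x:abs(x[5]))
        for side in (1,-1):
          for deg in range(-180,180,30):
            md=np.array([np.cos(np.radians(deg)),np.sin(np.radians(deg))])
            mouth=np.r_[tray[:2]-.02*md,.125]
            # path: lifted over box, tilt progressively
            q=qp;bad=0;mx=0
            for k,t in enumerate(np.radians([0,0,15,30,45,60,75,90,98])):
                p,Rt=tool_for(mouth+[0,0,.12 if k<1 else .08 if k<6 else 0.03],md,cam,side,t)
                x,e=ik(p,Rt,q); bad=max(bad,e); 
                if k>1: mx=max(mx,np.abs(x-q).max())
                q=x
            A,B,C,D,E,F=rots(q,s4,s6); W=fk(q)[0]-par[6]*E[:,0]; J=W-par[7]*E[:,1]
            if bad<2e-3: print(side,deg,'q',q.round(2),'mxstep',round(mx,2),'W',W.round(2),'J',J.round(2))
E
python3 plan.py
```

```text
cam 1 [(np.float64(-0.33), np.float64(0.5), np.float64(-0.29), np.float64(-0.0), np.float64(-0.78), np.float64(-0.14))]
1 -120 q [-0.21  0.78 -0.35 -1.91 -1.57  2.72] mxstep 0.51 W [ 0.44 -0.04  0.12] J [ 0.56 -0.12  0.18]
1 -90 q [-0.07  0.83 -0.03 -1.61 -1.72  2.42] mxstep 0.31 W [ 0.57 -0.04  0.12] J [ 0.69 -0.05  0.22]
1 -60 q [ 0.08  0.92  0.25 -1.4  -2.    2.25] mxstep 0.29 W [0.68 0.03 0.12] J [0.78 0.07 0.24]
1 -30 q [ 0.26  1.    0.45 -1.23 -2.31  2.2 ] mxstep 0.25 W [0.74 0.14 0.12] J [0.81 0.21 0.25]
1 60 q [ 0.89  0.98 -0.09  0.19 -2.2  -3.05] mxstep 0.25 W [0.56 0.44 0.12] J [0.42 0.52 0.1 ]
1 90 q [ 1.01  0.89 -0.49  0.58 -1.87 -3.04] mxstep 0.21 W [0.43 0.44 0.12] J [0.27 0.44 0.1 ]
-1 -120 q [-0.11  0.79 -0.64 -2.   -1.65 -0.13] mxstep 0.72 W [0.32 0.03 0.12] J [ 0.46 -0.05  0.14]
-1 -90 q [-0.08  0.77 -0.35 -1.56 -1.73 -0.46] mxstep 0.36 W [ 0.43 -0.04  0.12] J [ 0.58 -0.05  0.19]
-1 -60 q [ 0.02  0.83 -0.07 -1.25 -1.99 -0.64] mxstep 0.32 W [ 0.56 -0.04  0.12] J [0.68 0.01 0.21]
-1 -30 q [ 0.17  0.92  0.17 -0.99 -2.29 -0.67] mxstep 0.25 W [0.67 0.02 0.12] J [0.75 0.1
[... 972 characters left out ...]
42 0.52 0.1 ]
1 90 q [ 1.01  0.89 -0.49  0.58 -1.87  0.1 ] mxstep 0.21 W [0.43 0.44 0.12] J [0.27 0.44 0.1 ]
1 120 q [ 1.02  0.8  -0.9   1.06 -1.65 -0.11] mxstep 0.35 W [0.32 0.37 0.12] J [0.18 0.3  0.14]
-1 -120 q [-0.11  0.79 -0.64 -2.   -1.65  3.01] mxstep 0.72 W [0.32 0.03 0.12] J [ 0.46 -0.05  0.14]
-1 -90 q [-0.08  0.77 -0.35 -1.56 -1.73  2.68] mxstep 0.36 W [ 0.43 -0.04  0.12] J [ 0.58 -0.05  0.19]
-1 -60 q [ 0.02  0.83 -0.07 -1.25 -1.99  2.5 ] mxstep 0.32 W [ 0.56 -0.04  0.12] J [0.68 0.01 0.21]
-1 -30 q [ 0.17  0.92  0.17 -0.99 -2.29  2.47] mxstep 0.25 W [0.67 0.02 0.12] J [0.75 0.13 0.22]
-1 0 q [ 0.35  1.01  0.31 -0.61 -2.49  2.69] mxstep 0.31 W [0.74 0.13 0.12] J [0.75 0.28 0.19]
```

```bash
python3 - <<'E'
from h import *
from plan import pickrot,mug,ho
Rt=R.from_matrix(pickrot(1)); s=ctrl.state()
print(go([0,0,0],Rt)[1]); print('then',Rt.inv().apply(np.r_[mug+.069*ho,.19]-s['tool_pos'])*1000)
E
```

```text
[-36.5   0.3  82.2]
then [  0.74562876  -4.61911058 107.78932025]
```

{"api": "play_rows", "payload": {"moves": [[[0,0,0],[-3.32,0.03,7.47],0],[[0,0,0],[-3.32,0.03,7.47],0],[[0,0,0],[-3.32,0.03,7.47],0],[[0,0,0],[-3.32,0.03,7.47],0],[[0,0,0],[-3.32,0.03,7.47],0],[[0,0,0],[-3.32,0.03,7.47],0],[[0,0,0],[-3.32,0.03,7.47],0],[[0,0,0],[-3.32,0.03,7.47],0],[[0,0,0],[-3.32,0.03,7.47],0],[[0,0,0],[-3.32,0.03,7.47],0]]}}

```text
time: 16.35
tool_pos: [0.4863, -0.3319, 0.2994]
ee_rot: [-0.577, 0.816, -0.025, 0.013]
contact_force: [1.1, -0.4, -0.0]
finger_gap: 0.0429
grasp_force: 0.0
```

{"api": "play_rows", "payload": {"moves": [[[0,0,0],[-3.32,0.03,7.47],0],[[0,0,0],[0,0,0],0],[[0,-4.5,0],[0,0,0],0],[[0,0,25],[0,0,0],0],[[0,0,30],[0,0,0],0],[[0,0,30],[0,0,0],0],[[0,0,15],[0,0,0],0],[[0,0,0],[0,0,0],0],[[0,0,0],[0,0,0],0],[[0,0,0],[0,0,0],0]]}}

```text
time: 17.35
tool_pos: [0.4916, -0.3352, 0.2022]
ee_rot: [-0.526, 0.851, -0.004, 0.001]
contact_force: [-0.1, -0.0, 0.7]
finger_gap: 0.0424
grasp_force: 0.0
```

```bash
python3 - <<'E'
from h import *
e=ext('wrist'); im=cams.grab_frame('wrist'); np.save('w3.npy',im); save(im,'w3.png')
s=ctrl.state(); print(s['time'],s['tool_pos'],R.from_quat(s['ee_rot']).as_matrix().round(3).tolist(),s['q'],s['finger_gap'])
hs=cv2.cvtColor(im,cv2.COLOR_RGB2HSV); g=((hs[...,0]>60)&(hs[...,0]<100)&(hs[...,1]>90)).astype(np.uint8)
print('pred rim',proj(e,[.5172,-.271,.094]),'handle',proj(e,[.4862,-.3326,.051]))
E
```

```text
17.4 [ 0.49152635 -0.3351732   0.20217038] [[-0.448, -0.894, 0.005], [-0.894, 0.447, -0.006], [0.003, -0.008, -1.0]] [-0.32446031  0.35187243 -0.12063275  0.00450722 -1.0911518  -0.14158485] 0.04301508814760564
pred rim (np.float64(282.40340699113216), np.float64(281.8183168591453)) handle (np.float64(282.46790390296985), np.float64(195.7677431230796))
```

View pics/w3.png

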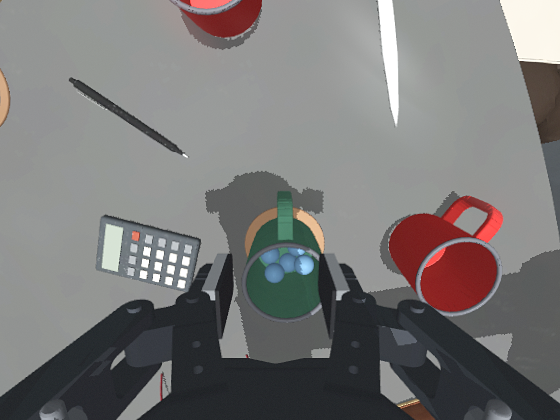

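The green mug is centred: rim centre (284,281), handle bar at about (285,215), coaster showing round (285,240). The calculator and the red mug on the right are clear. I'll descend on the handle.

{"api": "play_rows", "payload": {"moves": [[[0,9.5,0],[0,0,0],0],[[0,0,20],[0,0,0],0],[[0,0,25],[0,0,0],0],[[0,0,25],[0,0,0],0],[[0,0,25],[0,0,0],0],[[0,0,20],[0,0,0],0],[[0,0,15],[0,0,0],0],[[0,0,10],[0,0,0],0],[[0,0,4],[0,0,0],0],[[0,0,0],[0,0,0],0]]}}

```text
time: 18.4
tool_pos: [0.4827, -0.3312, 0.0567]
ee_rot: [-0.525, 0.851, -0.003, -0.0]
contact_force: [-0.8, -0.5, 0.3]
finger_gap: 0.0426
grasp_force: 0.0
```

```bash
python3 - <<'E'
from h import *
s=ctrl.state(); print(s['time'],s['tool_pos'],s['contact_force'],s['finger_gap'])
im=cams.grab_frame('wrist'); np.save('w4.npy',im); save(im[150:380,150:420],'w4.png',2.5)
e=(cams.camera_info('wrist'),)
E
```

```text
18.4 [ 0.4827389  -0.33122239  0.05666772] [-0.76336728 -0.54156806  0.28010559] 0.04260939119693758
```

View pics/w4.png

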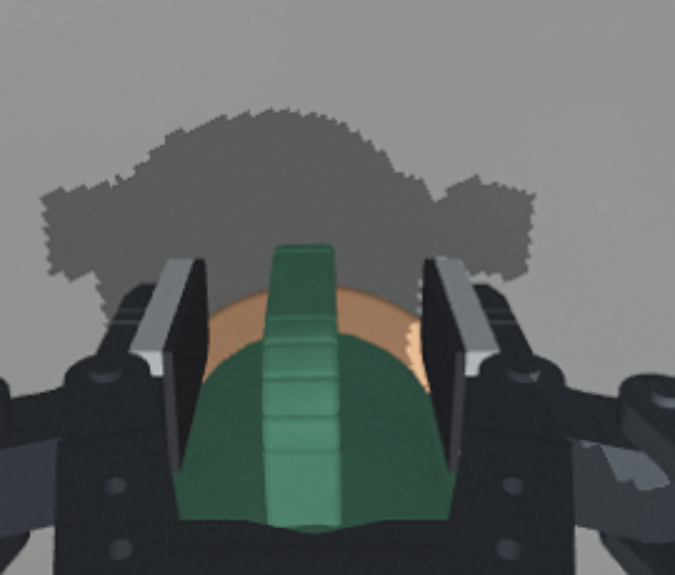

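The handle bar stands between the pads, about 2 mm left of centre. I'll shift, grip, and lift a little.

{"api": "play_rows", "payload": {"moves": [[[0,-2,0],[0,0,0],-0.2],[[0,0,0],[0,0,0],-0.4],[[0,0,0],[0,0,0],-0.6],[[0,0,0],[0,0,0],-0.8],[[0,0,0],[0,0,0],-1],[[0,0,0],[0,0,0],-1],[[0,0,0],[0,0,0],-1],[[0,0,0],[0,0,0],-1],[[0,0,0],[0,0,0],-1],[[0,0,0],[0,0,0],-1]], "squeeze": 100}}

```text
time: 19.45
tool_pos: [0.4848, -0.3324, 0.0571]
ee_rot: [-0.525, 0.851, -0.003, 0.0]
contact_force: [-1.0, 0.4, 5.7]
finger_gap: 0.0113
grasp_force: 98.0
```

```bash
python3 - <<'E'
from h import *
s=ctrl.state(); print(s['time'],s['tool_pos'],s['ee_rot'],s['contact_force'],s['moment'],s['finger_gap'],s['grasp_force'],s['q'])
E
```

```text
19.45 [ 0.48477808 -0.33241399  0.05710542] [-5.25397911e-01  8.50850867e-01 -3.13638217e-03  1.69266541e-05] [-0.97631525  0.39940655  5.689376  ] [0.02018756 0.32711828 0.00713339] 0.011298926848488279 97.99841918189486 [-0.32364829  0.49797251 -0.30357449  0.00575911 -0.76441393 -0.14492379]
```

{"api": "play_rows", "payload": {"moves": [[[0,0,-3],[0,0,0],-1],[[0,0,-6],[0,0,0],-1],[[0,0,-10],[0,0,0],-1],[[0,0,-15],[0,0,0],-1],[[0,0,-20],[0,0,0],-1],[[0,0,-20],[0,0,0],-1],[[0,0,-20],[0,0,0],-1],[[0,0,-20],[0,0,0],-1],[[0,0,-10],[0,0,0],-1],[[0,0,-6],[0,0,0],-1]]}}

```text
time: 20.45
tool_pos: [0.4843, -0.3314, 0.1874]
ee_rot: [-0.525, 0.851, -0.003, 0.0]
contact_force: [-0.6, -0.1, -3.6]
finger_gap: 0.0113
grasp_force: 97.6
```

```bash
python3 - <<'E'
from h import *
s=ctrl.state(); print(s['time'],s['tool_pos'],s['contact_force'],s['moment'],s['finger_gap'],s['grasp_force'],s['q'])
for n in('top','side'):
    im=cams.grab_frame(n); np.save(n+'5.npy',im)
t=np.load('top5.npy'); hs=cv2.cvtColor(t,cv2.COLOR_RGB2HSV); e=ext('top')
o=((hs[...,0]<20)&(hs[...,1]>90)&(hs[...,2]>60)); o[:200]=0;o[245:]=0;o[:,:295]=0;o[:,350:]=0
v,u=np.nonzero(o)
if len(u): print('coaster',u.min(),u.max(),v.min(),v.max(),len(u))
a=cv2.resize(t[190:250,280:380],None,fx=4,fy=4); b=cv2.resize(np.load('side5.npy')[190:290,220:320],None,fx=4,fy=4)
a=cv2.copyMakeBorder(a,0,160,0,0,0); save(np.hstack([a,b]),'c5.png')
E
```

```text
20.45 [ 0.48426706 -0.33142499  0.18743185] [-0.641598   -0.12624624 -3.59422572] [-0.20142852  0.09977825  0.02502028] 0.01130995948012049 97.62431764451321 [-0.32258567  0.35201557 -0.15978991  0.00390127 -1.05385749 -0.14401108]
coaster 315 329 232 238 52
```

View pics/c5.png

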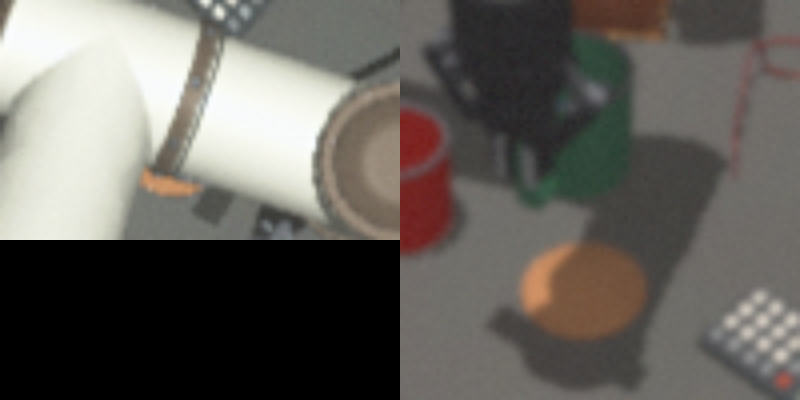

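The side crop (right half) shows the mug hanging upright from the gripper. The bare coaster is centred at about side pixel (265.9,262.5). That was my tenth and last picture, so from here I work by numbers. Now I'll plan the carry and pour.

```bash
cat > rows.py <<'E'
from h import *
from scipy.spatial.transform import Slerp
from kin import ik,fk
def rows(p0,R0,p1,R1,n,smooth=True):
    t=np.linspace(0,1,n+1); f=(1-np.cos(np.pi*t))/2 if smooth else t
    Rs=Slerp([0,1],R.concatenate([R0,R1]))(f); P=p0+np.outer(f,np.array(p1)-p0); out=[]
    for k in range(n):
        d=Rs[k].inv().apply(P[k+1]-P[k])*1000; w=np.degrees((Rs[k].inv()*Rs[k+1]).as_rotvec())
        out.append([d.round(1).tolist(),w.round(2).tolist()])
    return out
def cur(): s=ctrl.state(); return np.array(s['tool_pos']),R.from_quat(s['ee_rot']),np.array(s['q'])
def show(r): print('\n'.join(str(x) for x in r))
def ikpath(p0,R0,p1,R1,q,n=12):
    Rs=Slerp([0,1],R.concatenate([R0,R1])); m=0;st=0
    for f in np.linspace(0,1,n+1)[1:]:
        x,e=ik(p0+f*(np.array(p1)-p0),Rs([f])[0].as_matrix(),q); m=max(m,e); st=max(st,abs(x-q).max()); q=x
    return q,m,st
E
python3 - <<'E'
from rows import *
from plan import tool_for
es=ext('side'); print('coaster side',onz(es,265.9,262.5,.004))
md=np.array([-.0757,-.997]); tray=np.array([.5016,.2025])
p,Rr,q=cur()
for name,dy,zz,t in (('over',.02,.225,0),('tilt60',.03,.20,60),('tilt80',.03,.17,80),('tilt97',.02,.15,97)):
    P,M=tool_for(np.r_[tray-dy*md,zz],md,1,-1,np.radians(t)); Q=R.from_matrix(M)
    qq,e,st=ikpath(p,Rr,P,Q,q); print(name,P.round(4),'q',qq.round(2),round(e,4),round(st,2))
    if name=='over': show(rows(p,Rr,P,Q,20))
    p,Rr,q=P,Q,qq
E
```

```text
coaster side [ 0.51810228 -0.27285114  0.004     ]
over [0.4343 0.2277 0.189 ] q [ 0.81  0.19 -0.38  0.   -1.   -2.46] 0.0 0.2
[[-2.9, 1.8, -0.0], [-0.0, 0.0, 0.42]]
[[-8.7, 5.5, -0.1], [-0.01, 0.0, 1.24]]
[[-14.1, 9.3, -0.1], [-0.01, 0.0, 2.03]]
[[-18.8, 13.3, -0.2], [-0.01, 0.0, 2.78]]
[[-22.5, 17.7, -0.2], [-0.02, 0.0, 3.45]]
[[-25.0, 22.3, -0.3], [-0.02, 0.0, 4.04]]
[[-26.2, 26.9, -0.3], [-0.02, 0.0, 4.53]]
[[-26.0, 31.3, -0.3], [-0.03, 0.0, 4.91]]
[[-24.5, 35.1, -0.3], [-0.03, 0.0, 5.17]]
[[-21.8, 38.1, -0.3], [-0.03, 0.0, 5.3]]
[[-18.1, 40.0, -0.3], [-0.03, 0.0, 5.3]]
[[-14.0, 40.5, -0.3], [-0.03, 0.0, 5.17]]
[[-9.8, 39.5, -0.2], [-0.03, 0.0, 4.91]]
[[-5.9, 37.1, -0.2], [-0.02, 0.0, 4.53]]
[[-2.6, 33.4, -0.2], [-0.02, 0.0, 4.04]]
[[-0.2, 28.6, -0.1], [-0.02, 0.0, 3.45]]
[[1.2, 23.0, -0.1], [-0.01, 0.0, 2.78]]
[[1.7, 16.8, -0.1], [-0.01, 0.0, 2.03]]
[[1.4, 10.2, -0.0], [-0.01, 0.0, 1.24]]
[[0.5, 3.4, -0.0], [-0.0, 0.0, 0.42]]
tilt60 [0.4374 0.2687 0.182 ] q [ 0.15  0.29 -0.34 -1.24 -1.1  -1.08] 0.0 0.14
tilt80 [0.4378 0.273  0.1637] q [-0.02  0.53 -0.39 -1.51 -1.4  -0.66] 0.0 0.04
tilt97 [0.437  0.2633 0.1544] q [-0.09  0.76 -0.39 -1.61 -1.69 -0.42] 0.0 0.02
```

```bash
cat > pour.py <<'E'
from rows import *
from plan import tool_for,par,rots,s4,s6
a=np.radians(-107); md=np.array([np.cos(a),np.sin(a)]); tray=np.array([.5016,.2025])
def T(dy,z,t):
    P,M=tool_for(np.r_[tray-dy*md,z],md,1,-1,np.radians(t)); return P,R.from_matrix(M)
S=[(.03,.225,0),(.035,.19,60),(.035,.155,82),(.035,.145,96)]
E
python3 - <<'E'
from pour import *
p,Rr,q=cur()
for k,s in enumerate(S):
    P,Q=T(*s); qq,e,st=ikpath(p,Rr,P,Q,q)
    A,B,C,D,E,F=rots(qq,s4,s6); W=fk(qq)[0]-par[6]*E[:,0]; J=W-par[7]*E[:,1]
    print(s,P.round(4),'q',qq.round(2),round(e,4),round(st,2),'W',W.round(3),'J',J.round(3))
    if k==0: show(rows(p,Rr,P,Q,20))
    p,Rr,q=P,Q,qq
E
```

```text
(0.03, 0.225, 0) [0.4444 0.2514 0.189 ] q [ 0.83  0.23 -0.33  0.   -1.01 -2.7 ] 0.0 0.23 W [0.444 0.251 0.486] J [0.326 0.359 0.486]
[[-3.1, 1.8, -0.0], [-0.0, 0.0, 0.49]]
[[-9.2, 5.5, -0.1], [-0.01, 0.0, 1.47]]
[[-14.8, 9.4, -0.2], [-0.01, 0.0, 2.41]]
[[-19.6, 13.7, -0.2], [-0.01, 0.0, 3.3]]
[[-23.4, 18.4, -0.3], [-0.02, 0.0, 4.1]]
[[-25.8, 23.5, -0.3], [-0.02, 0.0, 4.8]]
[[-26.6, 28.6, -0.3], [-0.02, 0.01, 5.38]]
[[-25.8, 33.6, -0.3], [-0.03, 0.01, 5.83]]
[[-23.4, 37.9, -0.3], [-0.03, 0.01, 6.13]]
[[-19.7, 41.2, -0.3], [-0.03, 0.01, 6.29]]
[[-15.1, 43.1, -0.3], [-0.03, 0.01, 6.29]]
[[-10.0, 43.4, -0.3], [-0.03, 0.01, 6.13]]
[[-5.1, 42.0, -0.2], [-0.03, 0.01, 5.83]]
[[-0.7, 39.1, -0.2], [-0.02, 0.01, 5.38]]
[[2.6, 34.8, -0.2], [-0.02, 0.0, 4.8]]
[[4.7, 29.4, -0.1], [-0.02, 0.0, 4.1]]
[[5.5, 23.3, -0.1], [-0.01, 0.0, 3.3]]
[[5.0, 16.8, -0.1], [-0.01, 0.0, 2.41]]
[[3.5, 10.1, -0.0], [-0.01, 0.0, 1.47]]
[[1.3, 3.4, -0.0], [-0.0, 0.0, 0.49]]
(0.035, 0.19, 60) [0.455 0.286 0.172] q [ 0.18  0.26 -0.41 -1.39 -0.9  -1.1 ] 0.0 0.19 W [0.38  0.04  0.321] J [0.47  0.086 0.444]
(0.035, 0.155, 82) [0.4563 0.2902 0.15  ] q [-0.04  0.57 -0.5  -1.73 -1.33 -0.5 ] 0.0 0.06 W [0.37  0.009 0.191] J [ 0.507 -0.022  0.268]
(0.035, 0.145, 96) [0.4563 0.2904 0.1488] q [-0.08  0.77 -0.5  -1.81 -1.61 -0.29] 0.0 0.02 W [0.37  0.007 0.118] J [ 0.515 -0.042  0.163]
```

{"api": "play_rows", "payload": {"moves": [[[-3,2,0],[0,0,0.5],-1],[[-9,5.5,0],[0,0,1.5],-1],[[-15,9.5,0],[0,0,2.4],-1],[[-19.5,13.5,0],[0,0,3.3],-1],[[-23.5,18.5,0],[0,0,4.1],-1],[[-26,23.5,0],[0,0,4.8],-1],[[-26.5,28.5,0],[0,0,5.4],-1],[[-26,33.5,0],[0,0,5.8],-1],[[-23.5,38,0],[0,0,6.1],-1],[[-19.5,41,0],[0,0,6.3],-1]]}}

```text
time: 21.55
tool_pos: [0.4631, -0.0386, 0.184]
ee_rot: [-0.198, 0.98, -0.002, -0.0]
contact_force: [1.2, 1.0, -3.5]
finger_gap: 0.0116
grasp_force: 97.7
```

{"api": "play_rows", "payload": {"moves": [[[-15,43,0],[0,0,6.3],-1],[[-10,43.5,0],[0,0,6.1],-1],[[-5,42,0],[0,0,5.8],-1],[[-0.5,39,0],[0,0,5.4],-1],[[2.5,35,0],[0,0,4.8],-1],[[4.5,29.5,0],[0,0,4.1],-1],[[5.5,23.5,0],[0,0,3.3],-1],[[5,17,0],[0,0,2.4],-1],[[3.5,10,0],[0,0,1.5],-1],[[1.5,3.5,0],[0,0,0.5],-1]]}}

```text
time: 22.55
tool_pos: [0.4436, 0.2525, 0.1824]
ee_rot: [0.148, 0.989, -0.003, 0.001]
contact_force: [-0.6, -0.5, -3.3]
finger_gap: 0.0118
grasp_force: 97.7
```

```bash
python3 - <<'E'
from pour import *
s=ctrl.state(); print(s['time'],s['tool_pos'],s['contact_force'],s['moment'],s['finger_gap'],s['grasp_force'])
p,Rr,q=cur()
for k,n in ((1,10),(2,5)):
    P,Q=T(*S[k]); show(rows(p,Rr,P,Q,n,k==1)); print(); p,Rr=P,Q
E
```

```text
22.55 [0.44357467 0.25249186 0.18239435] [-0.58158399 -0.52517593 -3.30360851] [0.09852913 0.23755471 0.02550059] 0.011772216719157246 97.71793992294988
[[-0.0, 0.9, 0.2], [-1.48, 0.0, 0.0]]
[[-0.1, 2.5, 0.8], [-4.28, 0.01, 0.0]]
[[-0.1, 3.8, 1.5], [-6.67, 0.01, 0.01]]
[[-0.2, 4.5, 2.5], [-8.41, 0.02, 0.01]]
[[-0.2, 4.5, 3.4], [-9.32, 0.02, 0.01]]
[[-0.2, 3.9, 4.1], [-9.32, 0.02, 0.01]]
[[-0.2, 2.9, 4.2], [-8.41, 0.02, 0.01]]
[[-0.1, 1.8, 3.7], [-6.67, 0.01, 0.01]]
[[-0.1, 0.9, 2.5], [-4.28, 0.01, 0.0]]
[[-0.0, 0.2, 0.9], [-1.48, 0.0, 0.0]]

[[-0.0, -3.4, 3.0], [-4.4, -0.0, 0.0]]
[[0.0, -3.6, 2.7], [-4.4, 0.0, -0.0]]
[[-0.0, -3.8, 2.4], [-4.4, 0.0, -0.0]]
[[0.0, -4.0, 2.1], [-4.4, 0.0, -0.0]]
[[-0.0, -4.1, 1.8], [-4.4, 0.0, -0.0]]
```

{"api": "play_rows", "payload": {"moves": [[[0,1,0.2],[-2,0,0],-1],[[0,2.5,0.8],[-4.8,0,0],-1],[[0,3.8,1.5],[-6.8,0,0],-1],[[0,4.5,2.5],[-8,0,0],-1],[[0,4.5,3.4],[-8,0,0],-1],[[0,4,4.1],[-8,0,0],-1],[[0,3,4.2],[-8,0,0],-1],[[0,1.8,3.7],[-6.8,0,0],-1],[[0,1,2.5],[-5,0,0],-1],[[0,0,1],[-2.6,0,0],-1]], "squeeze": 110}}

```text
time: 23.55
tool_pos: [0.4509, 0.2787, 0.169]
ee_rot: [0.133, 0.877, 0.456, 0.065]
contact_force: [-1.4, -0.7, -3.6]
finger_gap: 0.0114
grasp_force: 107.9
```

```bash
python3 - <<'E'
from pour import *
s=ctrl.state(); print(s['time'],s['tool_pos'],s['contact_force'],s['moment'],s['finger_gap'],s['grasp_force'],s['q'])
p,Rr,q=cur(); print(T(*S[1])[0], 'tilt',np.degrees(np.arccos(-Rr.as_matrix()[2,2])))
P,Q=T(*S[2]); show(rows(p,Rr,P,Q,10,False)); p,Rr=P,Q; P,Q=T(*S[3]); show(rows(p,Rr,P,Q,14,False)[:2])
E
```

```text
23.55 [0.4509182  0.27868035 0.16899939] [-1.35685317 -0.73693977 -3.60814934] [-2.47861007  0.96395507 -0.01041397] 0.011414141025061154 107.92397254117532 [ 0.24428937  0.22905912 -0.39725845 -1.26665825 -0.82901218 -1.24536527]
[0.45496323 0.28595895 0.172     ] tilt 54.90755394768282
[[-0.2, -0.8, 2.1], [-2.71, -0.01, -0.04]]
[[-0.2, -0.9, 2.1], [-2.71, -0.01, -0.04]]
[[-0.2, -1.0, 2.0], [-2.71, -0.01, -0.04]]
[[-0.2, -1.1, 2.0], [-2.71, -0.01, -0.04]]
[[-0.2, -1.2, 1.9], [-2.71, -0.01, -0.04]]
[[-0.2, -1.3, 1.9], [-2.71, -0.01, -0.04]]
[[-0.2, -1.4, 1.8], [-2.71, -0.01, -0.04]]
[[-0.2, -1.5, 1.7], [-2.71, -0.01, -0.04]]
[[-0.2, -1.6, 1.7], [-2.71, -0.01, -0.04]]
[[-0.2, -1.6, 1.6], [-2.71, -0.01, -0.04]]
[[-0.0, -0.1, 0.0], [-1.0, 0.0, -0.0]]
[[0.0, -0.1, 0.0], [-1.0, -0.0, 0.0]]
```

{"api": "play_rows", "payload": {"moves": [[[0,-1.7,1.5],[-2.2,0,0],-1],[[0,-1.7,1.4],[-2.2,0,0],-1],[[0,-1.8,1.3],[-2.2,0,0],-1],[[0,-1.8,1.3],[-2.2,0,0],-1],[[0,-1.9,1.2],[-2.2,0,0],-1],[[0,-1.9,1.2],[-2.2,0,0],-1],[[0,-2,1.1],[-2.2,0,0],-1],[[0,-2,1],[-2.2,0,0],-1],[[0,-2,0.9],[-2.2,0,0],-1],[[0,0,0],[-2,0,0],-1]]}}

```text
time: 24.55
tool_pos: [0.4514, 0.2818, 0.1486]
ee_rot: [0.117, 0.777, 0.613, 0.088]
contact_force: [-0.2, -0.3, -3.0]
finger_gap: 0.0109
grasp_force: 108.2
```

```bash
python3 - <<'E'
from pour import *
s=ctrl.state(); print(s['time'],s['tool_pos'],s['contact_force'],s['moment'],s['finger_gap'])
p,Rr,q=cur(); print(T(*S[2])[0], 'tilt',np.degrees(np.arccos(-Rr.as_matrix()[2,2])))
P,Q=T(*S[3]); print(go(P,Q))
E
```

```text
24.55 [0.45137005 0.28177529 0.14861435] [-0.15124733 -0.34465725 -2.98982491] [-2.80811419  1.03661243  0.05222078] 0.01089490254653603
[0.45627093 0.29023624 0.14998977] tilt 76.48462339941236
(array([-2.2,  2.4,  9.4]), array([-19.5,  -0.1,  -0.4]))
```

{"api": "play_rows", "payload": {"moves": [[[0,0,0.8],[-1.2,0,0],-1],[[0,0,0.8],[-1.2,0,0],-1],[[0,0,0.8],[-1.2,0,0],-1],[[0,0,0.8],[-1.2,0,0],-1],[[0,0,0.8],[-1.2,0,0],-1],[[0,0,0.8],[-1.2,0,0],-1],[[0,0,0.8],[-1.2,0,0],-1],[[0,0,0.8],[-1.2,0,0],-1],[[0,0,0.8],[-1.2,0,0],-1],[[0,0,0.8],[-1.2,0,0],-1]]}}

```text
time: 25.55
tool_pos: [0.4535, 0.291, 0.1488]
ee_rot: [0.106, 0.707, 0.692, 0.099]
contact_force: [0.2, -0.4, -3.5]
finger_gap: 0.0111
grasp_force: 108.4
```

{"api": "play_rows", "payload": {"moves": [[[0,0,0],[-1.2,0,0],-1],[[0,0,0],[-1.2,0,0],-1],[[0,0,0],[-1.2,0,0],-1],[[0,0,0],[-1,0,0],-1],[[0,0,0],[0,0,0],-1],[[0,0,0],[0,0,0],-1],[[0,0,0],[0,0,0],-1],[[0,0,0],[0,0,0],-1],[[0,0,0],[0,0,0],-1],[[0,0,0],[0,0,0],-1]]}}

```text
time: 26.55
tool_pos: [0.4534, 0.291, 0.1491]
ee_rot: [0.102, 0.679, 0.72, 0.103]
contact_force: [-0.1, -1.1, -4.2]
finger_gap: 0.0112
grasp_force: 108.4
```

```bash
python3 - <<'E'
from pour import *
s=ctrl.state(); print(s['time'],s['tool_pos'],s['contact_force'],s['moment'],s['finger_gap'])
p,Rr,q=cur(); print('tilt',np.degrees(np.arccos(-Rr.as_matrix()[2,2])))
for n in ('side','top'):
    im=cams.grab_frame(n); np.save(n+'6.npy',im); e=ext(n)
    for l in ('marble1',): print(n,[(px(d['bbox']),round(d['conf'],2)) for d in search_frame(n,l)[:12]])
    C=[proj(e,[tray[0]+x*.997+y*.0757,tray[1]-x*.0757+y*.997,.017]) for x in(-.067,.067) for y in(-.049,.049)]; print('tray px',np.round(C).tolist())
E
```

```text
26.55 [0.45343388 0.29097629 0.14909489] [-0.08105392 -1.07318197 -4.20524383] [-2.80292485  1.06565345 -0.0886287 ] 0.011159962575514947
tilt 93.27989972386369
side []
tray px [[249.0, 172.0], [253.0, 157.0], [284.0, 174.0], [287.0, 159.0]]
top [([308, 213, 336, 236], 0.18)]
tray px [[197.0, 248.0], [168.0, 245.0], [201.0, 209.0], [173.0, 206.0]]
```

```bash
cat > blue.py <<'E'
from h import *
def blue(n,roi,im):
    h=cv2.cvtColor(im,cv2.COLOR_RGB2HSV); m=((h[...,0]>98)&(h[...,0]<118)&(h[...,1]>90)&(h[...,2]>120)).astype(np.uint8)
    k,l,st,c=cv2.connectedComponentsWithStats(m)
    return [(c[i].round().tolist(),int(st[i,4])) for i in range(1,k) if st[i,4]>3 and roi[0]<c[i][0]<roi[2] and roi[1]<c[i][1]<roi[3]]
E
python3 - <<'E'
from blue import *
for n,f in (('side','s3.npy'),('side','side6.npy'),('top','top.npy'),('top','top6.npy')): print(f,blue(n,(130,100,400,300),np.load(f)))
e=ext('side'); im=np.load('side6.npy'); print([proj(e,p) for p in ([.5016,.2025,.03],[.51,.235,.145])])
im=cams.grab_frame('wrist'); print('wrist',blue('wrist',(0,0,560,420),im))
for v in range(150,176,3): print(v,[tuple(np.load('side6.npy')[v,u]) for u in range(250,290,6)])
E
```

```text
s3.npy [([276.0, 162.0], 12), ([282.0, 164.0], 5), ([343.0, 176.0], 4), ([261.0, 248.0], 16)]
side6.npy [([274.0, 131.0], 15), ([272.0, 137.0], 20)]
top.npy [([203.0, 147.0], 34), ([323.0, 225.0], 180)]
top6.npy [([203.0, 147.0], 34), ([185.0, 224.0], 750), ([174.0, 242.0], 6)]
[(np.float64(268.04269492296265), np.float64(162.78423982222066)), (np.float64(270.10501485553607), np.float64(131.954418425682))]
wrist [([2.0, 394.0], 53)]
150 [(np.uint8(121), np.uint8(117), np.uint8(108)), (np.uint8(142), np.uint8(134), np.uint8(124)), (np.uint8(164), np.uint8(157), np.uint8(148)), (np.uint8(174), np.uint8(169), np.uint8(157)), (np.uint8(131), np.uint8(104), np.uint8(80)), (np.uint8(146), np.uint8(112), np.uint8(81)), (np.uint8(159), np.uint8(122), np.uint8(85))]
153 [(np.uint8(124), np.uint8(120), np.uint8(112)), (np.uint8(140), np.uint8(133), np.uint8(124)), (np.uint8(163), np.uint8(157), np.uint8(147)), (np.uint8(175), np.uint8(170), np.uint8(157)), (np.uint8(154), np.uint8(139), np.uint8(120)), (np.uint8(142), np.uint8(121), np.uint8(97)), (np.uint8(158), np.uint8(125), np.uint8(89))]

[... 1609 characters left out ...]
 (np.uint8(86), np.uint8(76), np.uint8(65))]
171 [(np.uint8(149), np.uint8(143), np.uint8(131)), (np.uint8(133), np.uint8(126), np.uint8(118)), (np.uint8(147), np.uint8(140), np.uint8(129)), (np.uint8(203), np.uint8(198), np.uint8(183)), (np.uint8(200), np.uint8(192), np.uint8(178)), (np.uint8(97), np.uint8(82), np.uint8(71)), (np.uint8(81), np.uint8(70), np.uint8(60))]
174 [(np.uint8(136), np.uint8(131), np.uint8(122)), (np.uint8(147), np.uint8(140), np.uint8(131)), (np.uint8(144), np.uint8(139), np.uint8(129)), (np.uint8(164), np.uint8(160), np.uint8(148)), (np.uint8(160), np.uint8(154), np.uint8(143)), (np.uint8(84), np.uint8(72), np.uint8(66)), (np.uint8(73), np.uint8(65), np.uint8(57))]
```

Blue still shows at side pixels (274,131) and (272,137), which is the mug's mouth, so some marbles remain inside. I'll tip further and rise slightly to keep wrist clearance.

{"api": "play_rows", "payload": {"moves": [[[0,2.5,0],[-0.8,0,0],-1],[[0,2.5,0],[-0.8,0,0],-1],[[0,2.5,0],[-0.8,0,0],-1],[[0,2.5,0],[-0.8,0,0],-1],[[0,2.5,0],[-0.8,0,0],-1],[[0,2.5,0],[-0.8,0,0],-1],[[0,2.5,0],[-0.8,0,0],-1],[[0,2.5,0],[-0.8,0,0],-1],[[0,0,0],[-0.8,0,0],-1],[[0,0,0],[-0.8,0,0],-1]]}}

```text
time: 27.8
tool_pos: [0.453, 0.2889, 0.1688]
ee_rot: [0.095, 0.627, 0.766, 0.11]
contact_force: [0.6, 0.6, -2.6]
finger_gap: 0.0112
grasp_force: 108.4
```

{"api": "play_rows", "payload": {"moves": [[[0,0,0],[0,0,0],-1],[[0,0,0],[0,0,0],-1],[[0,0,0],[0,0,0],-1],[[0,0,0],[0,0,0],-1],[[0,0,0],[0,0,0],-1],[[0,0,0],[0,0,0],-1],[[0,0,0],[0,0,0],-1],[[0,0,0],[0,0,0],-1],[[0,0,0],[0,0,0],-1],[[0,0,0],[0,0,0],-1]]}}

```text
time: 28.8
tool_pos: [0.4529, 0.2889, 0.1687]
ee_rot: [0.095, 0.627, 0.765, 0.11]
contact_force: [0.4, 0.4, -2.9]
finger_gap: 0.0113
grasp_force: 108.5
```

```bash
python3 - <<'E'
from blue import *
s=ctrl.state(); Rt=R.from_quat(s['ee_rot']).as_matrix(); print(s['time'],s['tool_pos'],s['contact_force'],s['moment'],s['finger_gap'],'tilt',np.degrees(np.arccos(-Rt[2,2])))
for n in ('side','top'):
    im=cams.grab_frame(n); np.save(n+'7.npy',im); e=ext(n); print(n,blue(n,(130,100,400,300),im))
    g=np.array(s['tool_pos'])+Rt@[0,0,.003]; print('mouth px',proj(e,g-Rt[:,0]*.069-Rt[:,2]*.039),'foot',proj(e,g-Rt[:,0]*.069+Rt[:,2]*.051))
    m=cv2.cvtColor(im,cv2.COLOR_RGB2HSV); gm=(m[...,0]>60)&(m[...,0]<98)&(m[...,1]>90); v,u=np.nonzero(gm); print('green',len(u),u.mean() if len(u) else 0,v.mean() if len(u) else 0)
E
```

```text
28.8 [0.45293734 0.28889734 0.16872645] [ 0.42556476  0.36393489 -2.90069161] [-2.53608881  0.92686364 -0.00382137] 0.011257256762465345 tilt 101.26520759280433
side [([278.0, 161.0], 18)]
mouth px (np.float64(269.7049070609506), np.float64(128.0559360096097)) foot (np.float64(277.44150306990537), np.float64(112.16360261846877))
green 302 275.94701986754967 117.00993377483444
top [([203.0, 147.0], 34), ([186.0, 223.0], 693)]
mouth px (np.float64(161.80338018774574), np.float64(222.86406188318406)) foot (np.float64(132.18630382055164), np.float64(213.6481189053226))
green 844 148.53317535545023 217.12322274881515
```

{"api": "play_rows", "payload": {"moves": [[[0,0,0],[3,0,0],-1],[[0,0,0],[6,0,0],-1],[[0,0,0],[8.3,0,0],-1],[[0,0,0],[8.3,0,0],-1],[[0,0,0],[8.3,0,0],-1],[[0,0,0],[8.3,0,0],-1],[[0,0,0],[8.3,0,0],-1],[[0,0,0],[8.3,0,0],-1],[[0,0,0],[8.3,0,0],-1],[[0,0,0],[8.3,0,0],-1]]}}

```text
time: 29.9
tool_pos: [0.4434, 0.2854, 0.1609]
ee_rot: [0.137, 0.947, 0.29, 0.024]
contact_force: [-1.0, -0.4, -3.6]
finger_gap: 0.011
grasp_force: 107.9
```

{"api": "play_rows", "payload": {"moves": [[[0,0,0],[8.3,0,0],-1],[[0,0,0],[8.3,0,0],-1],[[0,0,-4],[6,0,0],-1],[[0,0,-6],[3,0,0],-1],[[0,0,-6],[0,0,0],-1],[[0,0,0],[0,0,0],-1],[[0,0,0],[0,0,0],-1],[[0,0,0],[0,0,0],-1],[[0,0,0],[0,0,0],-1],[[0,0,0],[0,0,0],-1]]}}

```text
time: 30.9
tool_pos: [0.4441, 0.2809, 0.1753]
ee_rot: [0.14, 0.986, 0.087, -0.005]
contact_force: [0.5, 0.3, -2.0]
finger_gap: 0.0112
grasp_force: 107.8
```

```bash
python3 - <<'E'
from blue import *
from rows import *
from plan import pickrot
s=ctrl.state(); print(s['time'],s['tool_pos'],s['contact_force'],s['finger_gap'],s['ee_rot'])
p,Rr,q=cur(); Q=R.from_quat([-5.25397911e-01,8.50850867e-01,-3.13638217e-03,1.69e-05]); P=np.array([.4855,-.3332,p[2]])
qq,e,st=ikpath(p,Rr,P,Q,q); print(qq.round(2),e,st); show(rows(p,Rr,P,Q,20))
im=cams.grab_frame('side'); np.save('side8.npy',im); print(blue('side',(130,100,400,300),im))
for r in im[150:180,248:292][::3]: print(''.join('B' if (int(x[2])>int(x[0])+40 and x[2]>120) else 'b' if int(x[2])>int(x[0])+20 else 'w' if x.min()>150 else '.' for x in r))
E
```

```text
30.9 [0.44413343 0.2809205  0.17533028] [ 0.45203041  0.28203488 -1.99632866] 0.011189232742789369 [ 0.13983241  0.98637419  0.08650674 -0.0054266 ]
[-0.32  0.37 -0.17  0.   -1.03 -0.14] 4.2966737020083064e-13 0.20845680439226522
[[-1.3, -3.5, -0.6], [0.06, 0.03, -0.49]]
[[-3.7, -10.5, -1.9], [0.18, 0.09, -1.45]]
[[-5.7, -17.3, -3.1], [0.3, 0.15, -2.38]]
[[-6.7, -24.0, -4.1], [0.41, 0.21, -3.25]]
[[-6.7, -30.2, -4.9], [0.5, 0.26, -4.04]]
[[-5.3, -35.9, -5.5], [0.59, 0.3, -4.73]]
[[-2.5, -40.7, -5.8], [0.66, 0.34, -5.31]]
[[1.4, -44.2, -5.7], [0.72, 0.36, -5.75]]
[[6.2, -46.2, -5.4], [0.76, 0.38, -6.05]]
[[11.3, -46.5, -4.9], [0.77, 0.39, -6.2]]
[[16.3, -45.1, -4.2], [0.77, 0.39, -6.2]]
[[20.6, -42.1, -3.4], [0.76, 0.38, -6.05]]
[[23.7, -37.7, -2.6], [0.72, 0.36, -5.75]]
[[25.3, -32.5, -1.8], [0.66, 0.34, -5.31]]
[[25.1, -26.8, -1.1], [0.59, 0.3, -4.73]]
[[23.3, -21.0, -0.6], [0.5, 0.26, -4.04]]
[[19.9, -15.5, -0.3], [0.41, 0.21, -3.25]]
[[15.2, -10.5, -0.1], [0.3, 0.15, -2.38]]
[[9.5, -6.0, 0.0], [0.18, 0.09, -1.45]]
[[3.2, -1.9, 0.0], [0.06, 0.03, -0.49]]
[([277.0, 162.0], 65), ([263.0, 162.0], 10)]
............................................
............................................
..............bb............................
......bbbbbbbbbbbbbbbbbbbbBBBBbb............
.....bbbbbbbbBBBBBbbbbBBbBBBBBBBBBBBBww.....
.........wwwwwwwww.......bb......BBBBw......
............................w...............
............................................
...........................w................
.wwwwwwwwwwwwwwwwwwwwwwwwwwwwwwwwww.........
```

{"api": "play_rows", "payload": {"moves": [[[-1.3,-3.5,-0.6],[0.1,0,-0.5],-1],[[-3.7,-10.5,-1.9],[0.2,0.1,-1.5],-1],[[-5.7,-17.5,-3],[0.3,0.15,-2.4],-1],[[-6.7,-24,-4],[0.4,0.2,-3.3],-1],[[-6.7,-30,-5],[0.5,0.3,-4],-1],[[-5.3,-36,-5.5],[0.6,0.3,-4.7],-1],[[-2.5,-41,-5.8],[0.7,0.3,-5.3],-1],[[1.5,-44,-5.7],[0.7,0.4,-5.8],-1],[[6,-46,-5.4],[0.8,0.4,-6],-1],[[11.5,-46.5,-5],[0.8,0.4,-6.2],-1]]}}

```text
time: 31.95
tool_pos: [0.4653, -0.0274, 0.176]
ee_rot: [-0.209, 0.977, 0.043, -0.003]
contact_force: [0.6, 0.5, -1.9]
finger_gap: 0.0109
grasp_force: 107.8
```

{"api": "play_rows", "payload": {"moves": [[[16.5,-45,-4.2],[0.8,0.4,-6.2],-1],[[20.5,-42,-3.4],[0.8,0.4,-6],-1],[[23.5,-37.5,-2.6],[0.7,0.4,-5.8],-1],[[25.5,-32.5,-1.8],[0.7,0.3,-5.3],-1],[[25,-27,-1.1],[0.6,0.3,-4.7],-1],[[23.5,-21,-0.6],[0.5,0.3,-4],-1],[[20,-15.5,-0.3],[0.4,0.2,-3.3],-1],[[15,-10.5,0],[0.3,0.15,-2.4],-1],[[9.5,-6,0],[0.2,0.1,-1.5],-1],[[3,-2,0],[0,0,-0.5],-1]]}}

```text
time: 32.95
tool_pos: [0.486, -0.3335, 0.1766]
ee_rot: [-0.526, 0.85, -0.005, -0.001]
contact_force: [0.4, -0.3, -1.8]
finger_gap: 0.0111
grasp_force: 107.8
```

```bash
python3 - <<'E'
from blue import *
from rows import *
p,Rr,q=cur(); s=ctrl.state(); Q=R.from_quat([-5.25397911e-01,8.50850867e-01,-3.13638217e-03,1.69e-05])
print(s['time'],p,s['contact_force'],go([.4858,-.3337,p[2]],Q), 'down mm',(p[2]-.0571)*1000)
es,et=ext('side'),ext('top')
im=cams.grab_frame('side'); np.save('side9.npy',im)
t=cams.grab_frame('top'); np.save('top9.npy',t); print('side',blue('side',(0,0,560,420),im)); print('top',blue('top',(0,0,560,420),t))
for n,f,e in(('side',im,es),('top',t,et)):
    print(n,[(px(d['bbox']),round(d['conf'],2)) for d in search_frame(n,'marble1')[:14]])
    h=cv2.cvtColor(f,cv2.COLOR_RGB2HSV); g=(h[...,0]>60)&(h[...,0]<98)&(h[...,1]>90); v,u=np.nonzero(g); print('green',u.min(),u.max(),v.min(),v.max())
for r in cv2.resize(t[198:258,155:215],None,fx=1,fy=.5): print(''.join('B' if (int(x[2])>int(x[0])+60 and x[2]>150) else 'b' if int(x[2])>int(x[0])+20 else 'w' if x.min()>150 else '.' for x in r))
E
```

```text
32.95 [ 0.486006   -0.33352331  0.17663773] [ 0.36330985 -0.26961996 -1.82180637] (array([0.3, 0.1, 0. ]), array([-0.1, -0.2,  0.1])) down mm 119.53773484752135
side [([275.0, 161.0], 95), ([343.0, 176.0], 4)]
top [([203.0, 147.0], 34), ([184.0, 226.0], 971)]
side []
green 254 486 3 243
top [([323, 160, 359, 201], 0.26)]
green 80 559 103 192
............................................................
............................................................
............................................................
..............w.............................................
..............w....BBBBBBBBBbbb.............ww..............
..............w...bBBBBBBBBBBBBBBBBBBBbBBBBB.w......w..w....
..................BBBBBBBBBBBBBBBBBBBBbbBBBBww.w...wwwwwwwww
.............w....BBBBBBBBBBBBbBBBBBBbBBBBBB.w.w...wwwwwwwww
.............w....BBBBBBBBBBBBbbBBBBBBBBBBBbw.....wwwwwwwwww
.............w...bBBBBBBBBBBBBbbBBBBBBBBBBBbw.w...wwwwwwww.w
.................BBBBBBBbbBBbbBBBBBBBBBBBBB.w.w...wwwwwwww.w
............w....BBBBBBbbBBBBBBBBBBBBBBBBBBww.w...wwwwwwwwww
............w....BBBBBBB
[... 373 characters left out ...]
BBBbbbBBBB.w.w...wwwwwwwwwwww
...............BBBBBBBBBBBBBBBBBBBBBBbbBB.w.w...wwwwwwwwwwww
..........w....BBBBBBBBBBBBBBBBBBBBBBBbbBww.w...wwwwwwwwwwww
..........w....BBBBBBBBBBBBBBBBBBBBBBbbBBw..w..wwwwwwwwwwwww
..........w...bBBBBBBBBBBBBBBBBBBBBBBBBBbw.....wwwwwwwwwwwww
.................bbbbbbBBBBBBBBBBBBBBBBBbw.w...wwwwwwwwwwwww
.......................w..............bb...w...wwwwwwwwwwwww
...........................................w................
............................................................
............................................................
............................................................
............................................................
```

```bash
python3 - <<'E'
from h import *
t=np.load('top9.npy')[200:256,160:210]
g=cv2.GaussianBlur(cv2.resize(t[...,1],None,fx=6,fy=6,interpolation=2),(0,0),4).astype(float)
b=cv2.resize(t,None,fx=6,fy=6,interpolation=2).astype(int); inb=(b[...,2]>b[...,0]+50)
mx=(cv2.dilate(g,np.ones((25,25)))==g)&inb&(g>60); v,u=np.nonzero(mx); print('peaks',[(round(160+x/6,1),round(200+y/6,1),int(g[y,x])) for x,y in zip(u,v)], 'median',np.median(g[inb]))
es=ext('side')
for f,P in (('side5.npy',[.48427,-.33142,.18743]),('side9.npy',[.486,-.33352,.17664])):
    im=np.load(f); h=cv2.cvtColor(im,cv2.COLOR_RGB2HSV); m=((h[...,0]>60)&(h[...,0]<98)&(h[...,1]>90)).astype(np.uint8); m[:150]=0;m[290:]=0;m[:,:235]=0;m[:,310:]=0
    v,u=np.nonzero(m); Rt=R.from_quat([-5.254e-01,8.5085e-01,-3.1e-03,0]).as_matrix()
    c=np.array(P)-Rt[:,0]*.069; print(f,len(u),u.min(),u.max(),v.min(),v.max(),u.mean(),v.mean(),'centre pred',np.round(proj(es,c),1),'foot',np.round(proj(es,c-[0,0,.054]),1), 'slope of right edge',[int(u[v==k].max()) for k in range(v.min()+3,v.max()-6,4)])
E
```

```text
peaks [(np.float64(183.2), np.float64(209.5), 124), (np.float64(183.3), np.float64(209.5), 124), (np.float64(183.0), np.float64(209.7), 124), (np.float64(183.2), np.float64(209.7), 124), (np.float64(183.3), np.float64(209.7), 124), (np.float64(183.0), np.float64(209.8), 124), (np.float64(183.2), np.float64(209.8), 124), (np.float64(183.3), np.float64(209.8), 124), (np.float64(183.0), np.float64(210.0), 124), (np.float64(183.2), np.float64(210.0), 124), (np.float64(183.3), np.float64(210.0), 124), (np.float64(183.0), np.float64(210.2), 124), (np.float64(183.2), np.float64(210.2), 124), (np.float64(183.3), np.float64(210.2), 124), (np.float64(190.0), np.float64(210.2), 174), (np.float64(190.2), np.float64(210.2), 174), (np.float64(190.0), np.float64(210.3), 174), (np.float64(190.2), np.float64(210.3), 174), (np.float64(197.2), np.float64(210.8), 175), (np.float64(197.3), np.float64(210.8), 175), (np.float64(197.2), np.float64(211.0), 175), (np.float64(197.3), np.float64(211.0), 175), (np.float64(197.2), np.float64(211.2), 175), (np.float64(197.3), np.float64(211.2), 175), (np.float64(1
[... 20177 characters left out ...]
(243.5), 126), (np.float64(183.2), np.float64(243.5), 126), (np.float64(183.3), np.float64(243.5), 126), (np.float64(191.5), np.float64(244.2), 125), (np.float64(191.7), np.float64(244.2), 125), (np.float64(191.8), np.float64(244.2), 125), (np.float64(192.0), np.float64(244.2), 125), (np.float64(191.5), np.float64(244.3), 125), (np.float64(191.7), np.float64(244.3), 125), (np.float64(191.8), np.float64(244.3), 125), (np.float64(192.0), np.float64(244.3), 125)] median 119.0Traceback (most recent call last):
  File "<stdin>", line 10, in <module>
    return umr_maximum(a, axis, None, out, keepdims, initial, where)
ValueError: zero-size array to reduction operation maximum which has no identity
```

Nine bright peaks in the blue tray means all seven plus two. Next is a quick check that the mug didn't slip in the grip.

```bash
python3 - <<'E'
from h import *
es=ext('side'); Rt=R.from_quat([-5.254e-01,8.5085e-01,-3.1e-03,0]).as_matrix()
for f,P in (('side5.npy',[.48427,-.33142,.18743]),('side9.npy',[.486,-.33352,.17664])):
    im=np.load(f); h=cv2.cvtColor(im,cv2.COLOR_RGB2HSV); m=((h[...,0]>60)&(h[...,0]<98)&(h[...,1]>90)).astype(np.uint8); m[:150]=0;m[290:]=0;m[:,:235]=0;m[:,310:]=0
    v,u=np.nonzero(m); c=np.array(P)-Rt[:,0]*.069
    print(f,len(u),u.min(),u.max(),v.min(),v.max(),'mean',u.mean().round(1),v.mean().round(1),'pred',np.round(proj(es,c),1),'right edge',[int(u[v==k].max()) for k in range(v.min(),v.max(),4) if (v==k).any()])
E
```

```text
side5.npy 31 256 273 201 238 mean 263.6 225.6 pred [263.3 217.2] right edge [267, 267, 264, 261, 262]
side9.npy 21 254 275 210 243 mean 267.0 231.0 pred [264.  220.6] right edge [275, 270, 268, 260]
```

```bash
python3 - <<'E'
from h import *
es=ext('side'); Rt=R.from_quat([-5.254e-01,8.5085e-01,-3.1e-03,0]).as_matrix()
for f,P in (('side5.npy',[.48427,-.33142,.18743]),('side9.npy',[.486,-.33352,.17664])):
    im=np.load(f).astype(int); m=(im[...,1]>im[...,0]+15); m[:170]=0;m[270:]=0;m[:,:245]=0;m[:,300:]=0
    v,u=np.nonzero(m); c=np.array(P)-Rt[:,0]*.069
    print(f,len(u),u.min(),u.max(),v.min(),v.max(),'mean',u.mean().round(1),v.mean().round(1),'pred',np.round(proj(es,c),1),'right edge',[(k,int(u[v==k].max())) for k in range(v.min()+2,v.max(),5) if (v==k).any()])
E
```

```text
side5.npy 429 250 276 200 241 mean 267.2 223.9 pred [263.3 217.2] right edge [(202, 272), (207, 275), (217, 276), (222, 276), (227, 276), (232, 275), (237, 270)]
side9.npy 418 251 277 203 244 mean 268.1 227.0 pred [264.  220.6] right edge [(205, 272), (210, 276), (220, 277), (225, 277), (230, 276), (235, 276), (240, 271)]
```

No slip: the mug's shift in the image matches the prediction within 1 px. I'll lower it gently onto the coaster.

{"api": "play_rows", "payload": {"moves": [[[0,0,10],[0,0,0],-1],[[0,0,20],[0,0,0],-1],[[0,0,22],[0,0,0],-1],[[0,0,20],[0,0,0],-1],[[0,0,17],[0,0,0],-1],[[0,0,12],[0,0,0],-1],[[0,0,7],[0,0,0],-1],[[0,0,4],[0,0,0],-1],[[0,0,3],[0,0,0],-1],[[0,0,0],[0,0,0],-1]]}}

```text
time: 34.15
tool_pos: [0.4868, -0.3334, 0.0622]
ee_rot: [-0.526, 0.85, -0.005, -0.001]
contact_force: [-0.5, 0.1, -2.4]
finger_gap: 0.0113
grasp_force: 107.8
```

{"api": "play_rows", "payload": {"moves": [[[0,0,0.5],[0,0,0],-1],[[0,0,0.5],[0,0,0],-1],[[0,0,0.5],[0,0,0],-1],[[0,0,0.5],[0,0,0],-1],[[0,0,0.5],[0,0,0],-1],[[0,0,0.5],[0,0,0],-1],[[0,0,0.5],[0,0,0],-1],[[0,0,0],[0,0,0],-1],[[0,0,0],[0,0,0],-1],[[0,0,0],[0,0,0],-1]]}}

```text
time: 35.15
tool_pos: [0.4866, -0.3334, 0.0585]
ee_rot: [-0.526, 0.85, -0.005, -0.001]
contact_force: [-0.1, 0.4, -1.8]
finger_gap: 0.0113
grasp_force: 107.8
```

{"api": "play_rows", "payload": {"moves": [[[0,0,0.5],[0,0,0],-1],[[0,0,0.5],[0,0,0],-1],[[0,0,0.5],[0,0,0],-1],[[0,0,0],[0,0,0],-1],[[0,0,0],[0,0,0],-0.9],[[0,0,0],[0,0,0],-0.7],[[0,0,0],[0,0,0],-0.5],[[0,0,0],[0,0,0],-0.3],[[0,0,0],[0,0,0],-0.1],[[0,0,0],[0,0,0],0]], "squeeze": 20}}

```text
time: 36.15
tool_pos: [0.4866, -0.3333, 0.0569]
ee_rot: [-0.526, 0.85, -0.005, -0.001]
contact_force: [-0.3, -0.7, 0.4]
finger_gap: 0.0428
grasp_force: 0.0
```

{"api": "play_rows", "payload": {"moves": [[[0,0,0],[0,0,0],0],[[0,0,0],[0,0,0],0],[[0,0,-10],[0,0,0],0],[[0,0,-20],[0,0,0],0],[[0,0,-30],[0,0,0],0],[[0,0,-40],[0,0,0],0],[[0,0,-45],[0,0,0],0],[[0,0,-45],[0,0,0],0],[[0,0,-30],[0,0,0],0.2],[[0,0,-10],[0,0,0],0.2]]}}

```text
time: 37.15
tool_pos: [0.4871, -0.332, 0.2924]
ee_rot: [-0.526, 0.85, -0.009, 0.001]
contact_force: [-0.3, 0.0, -0.5]
finger_gap: 0.0515
grasp_force: 0.0
```

```bash
python3 - <<'E'
from rows import *
s=ctrl.state(); e=ext('wrist'); im=cams.grab_frame('wrist'); print(s['time'],s['tool_pos'],s['contact_force'])
i=im.astype(int); g=(i[...,1]>i[...,0]+15)&(i[...,1]>i[...,2]); v,u=np.nonzero(g); print('green',len(u),u.min(),u.max(),v.min(),v.max(),'pred rim',np.round(proj(e,[.5181,-.2728,.094]),1))
h=cv2.cvtColor(im,cv2.COLOR_RGB2HSV); o=(h[...,0]>5)&(h[...,0]<20)&(h[...,1]>70); o[:,:180]=0;o[:,380:]=0; v,u=np.nonzero(o); print('coaster',len(u),u.min(),u.max(),v.min(),v.max(),'pred centre',np.round(proj(e,[.5181,-.2728,.004]),1),'edges',np.round([proj(e,np.array([.5181,-.2728,.004])+d) for d in (.047*np.array([-.449,-.893,0]),.047*np.array([.893,-.449,0]),-.047*np.array([.893,-.449,0]))],1).tolist())
p,Rr,q=cur(); Q=R.from_quat([9.99267381e-01,-3.82469354e-02,1.36511485e-03,9.35160647e-05])
P=np.array([.6635,.134,.30]); qq,er,st=ikpath(p,Rr,P,Q,q); print(qq.round(2),er,st,go(P,Q),np.linalg.norm(P-p)); 
E
```

```text
37.15 [ 0.48707708 -0.33195662  0.29240728] [-0.34878229  0.0264344  -0.5304899 ]
green 3634 249 450 175 271 pred rim [276.6 242.1]
coaster 612 249 312 190 230 pred centre [277.3 218.5] edges [[277.5, 186.7], [244.9, 218.2], [309.8, 218.8]]
[ 0.44  0.44  0.27  0.   -1.39  1.06] 1.691411816569932e-09 0.11771129587219009 (array([-495.6,   49.4,  -12.4]), array([  -0. ,   -1. , -112.1])) 0.49825685672488823
```

```bash
python3 - <<'E'
from rows import *
p,Rr,q=cur(); Q=R.from_quat([9.99267381e-01,-3.82469354e-02,1.36511485e-03,9.35160647e-05])
show(rows(p,Rr,[.667,.1338,.30],Q,20))
im=np.load('top9.npy'); im=cams.grab_frame('top').astype(int)
E
```

```text
[[-3.1, 0.3, -0.1], [-0.0, -0.01, -0.69]]
[[-9.1, 0.7, -0.2], [-0.0, -0.02, -2.05]]
[[-15.0, 0.7, -0.4], [-0.0, -0.03, -3.37]]
[[-20.5, -0.3, -0.5], [-0.0, -0.04, -4.59]]
[[-25.3, -2.4, -0.6], [-0.0, -0.05, -5.71]]
[[-29.2, -5.7, -0.7], [-0.0, -0.06, -6.69]]
[[-31.8, -10.2, -0.7], [-0.0, -0.07, -7.5]]
[[-32.7, -15.5, -0.7], [-0.0, -0.07, -8.12]]
[[-31.8, -21.0, -0.7], [-0.0, -0.07, -8.55]]
[[-29.0, -26.1, -0.7], [-0.0, -0.08, -8.77]]
[[-24.7, -30.2, -0.7], [-0.0, -0.08, -8.77]]
[[-19.3, -32.8, -0.6], [-0.0, -0.07, -8.55]]
[[-13.5, -33.6, -0.6], [-0.0, -0.07, -8.12]]
[[-8.0, -32.4, -0.5], [-0.0, -0.07, -7.5]]
[[-3.3, -29.6, -0.5], [-0.0, -0.06, -6.69]]
[[0.2, -25.4, -0.4], [-0.0, -0.05, -5.71]]
[[2.2, -20.4, -0.3], [-0.0, -0.04, -4.59]]
[[2.8, -14.7, -0.2], [-0.0, -0.03, -3.37]]
[[2.2, -8.9, -0.1], [-0.0, -0.02, -2.05]]
[[0.9, -3.0, -0.0], [-0.0, -0.01, -0.69]]
```

{"api": "play_rows", "payload": {"moves": [[[-3,0.3,0],[0,0,-0.7],0.2],[[-9,0.7,0],[0,0,-2],0.2],[[-15,0.7,0],[0,0,-3.4],0.2],[[-20.5,-0.3,-0.5],[0,0,-4.6],0.2],[[-25.5,-2.5,-1],[0,0,-5.7],0.2],[[-29,-5.5,-1],[0,0,-6.7],0.2],[[-32,-10,-1],[0,0,-7.5],0.2],[[-32.5,-15.5,-1],[0,0,-8.1],0.2],[[-32,-21,-1],[0,0,-8.5],0.2],[[-29,-26,-1],[0,0,-8.5],0.2]]}}

```text
time: 38.25
tool_pos: [0.5755, -0.0964, 0.2898]
ee_rot: [0.865, -0.503, 0.002, 0.004]
contact_force: [-0.0, 0.1, -0.1]
finger_gap: 0.0514
grasp_force: 0.0
```

{"api": "play_rows", "payload": {"moves": [[[-25,-30,-1],[0,0,-8.5],0.2],[[-19.5,-33,-1],[0,0,-8.5],0.2],[[-13.5,-33.5,-0.5],[0,0,-8.2],0.2],[[-8,-32.5,0],[0,0,-7.7],0.2],[[-3.5,-29.5,0],[0,0,-6.9],0.2],[[0,-25.5,0],[0,0,-5.7],0.2],[[2,-20.5,0],[0,0,-4.6],0.2],[[3,-14.5,0],[0,0,-3.4],0.2],[[2,-9,0],[0,0,-2],0.2],[[1,-3,0],[0,0,-0.7],0.2]]}}

```text
time: 39.25
tool_pos: [0.6666, 0.1354, 0.2904]
ee_rot: [0.999, -0.039, 0.0, 0.005]
contact_force: [0.3, -0.2, -0.2]
finger_gap: 0.0512
grasp_force: 0.0
```

```bash
python3 - <<'E'
from blue import *
from rows import *
Q=R.from_quat([9.99267381e-01,-3.82469354e-02,1.36511485e-03,9.35160647e-05])
s=ctrl.state(); print(s['time'],s['tool_pos'],go([.667,.1338,.1935],Q))
e=ext('wrist'); im=cams.grab_frame('wrist'); h=cv2.cvtColor(im,cv2.COLOR_RGB2HSV)
k=((h[...,0]>16)&(h[...,0]<32)&(h[...,1]>110)&(h[...,2]>90)).astype(np.uint8)
n,l,st,c=cv2.connectedComponentsWithStats(k); print('pred knob',np.round(proj(e,[.6674,.1338,.192]),1),[(st[i].tolist(),c[i].round(1).tolist()) for i in range(1,n) if st[i,4]>60])
t=cams.grab_frame('top'); et=ext('top'); i=t.astype(int); g=(i[...,1]>i[...,0]+12)&(i[...,1]>40); g[:195]=0;g[250:]=0;g[:,:295]=0;g[:,360:]=0; v,u=np.nonzero(g); print('top green',len(u),u.min(),u.max(),v.min(),v.max(),'pred rim ctr',np.round(proj(et,[.518,-.272,.094]),1))
sd=cams.grab_frame('side'); print([(px(d['bbox']),round(d['conf'],2)) for d in search_frame('side','games_box_lid')[:2]],[(px(d['bbox']),round(d['conf'],2)) for d in search_frame('side','mug_middle')[:3]])
E
```

```text
39.25 [0.6666033  0.13542668 0.29035294] (array([ 0.4,  0.6, 96.9]), array([ 0.6,  0.1, -0.1]))
pred knob [276.1 210.3] [([253, 198, 46, 43, 1176], [275.1, 214.5])]
top green 435 315 346 212 234 pred rim ctr [326.7 223.4]
[([289, 110, 319, 186], 0.91), ([252, 148, 290, 169], 0.25)] [([197, 215, 235, 256], 0.9), ([250, 232, 278, 275], 0.79), ([288, 108, 318, 185], 0.69)]
```

The mug is back where it stood and the knob is right under the gripper. I'll descend and grip it.

{"api": "play_rows", "payload": {"moves": [[[0.4,0.6,10],[0.6,0,0],0.2],[[0,0,20],[0,0,0],0.2],[[0,0,20],[0,0,0],0.2],[[0,0,18],[0,0,0],0.2],[[0,0,14],[0,0,0],0.2],[[0,0,10],[0,0,0],0.2],[[0,0,5],[0,0,0],0.2],[[0,0,0],[0,0,0],0.2],[[0,0,0],[0,0,0],0.1],[[0,0,0],[0,0,0],0]]}}

```text
time: 40.5
tool_pos: [0.6681, 0.1338, 0.1961]
ee_rot: [0.999, -0.04, 0.003, -0.001]
contact_force: [-0.1, -0.1, 0.3]
finger_gap: 0.0427
grasp_force: 0.0
```

{"api": "play_rows", "payload": {"moves": [[[0,0,0],[0,0,0],-0.1],[[0,0,0],[0,0,0],-0.2],[[0,0,0],[0,0,0],-0.4],[[0,0,0],[0,0,0],-1],[[0,0,0],[0,0,0],-1],[[0,0,0],[0,0,0],-1],[[0,0,0],[0,0,0],-1],[[0,0,0],[0,0,0],-1],[[0,0,0],[0,0,0],-1],[[0,0,0],[0,0,0],-1]], "squeeze": 60}}

```text
time: 41.5
tool_pos: [0.668, 0.1343, 0.1965]
ee_rot: [0.999, -0.04, 0.003, -0.001]
contact_force: [-1.7, 2.8, 5.8]
finger_gap: 0.0307
grasp_force: 59.2
```

```bash
python3 - <<'E'
from h import *
s=ctrl.state(); print(s['time'],s['tool_pos'],s['contact_force'],s['finger_gap'],s['grasp_force'],s['ee_rot'])
a0=np.arctan2(.052,-.148); N=30; t=np.linspace(0,1,N+1); f=1.83-(1-np.cos(np.pi*t))/2*1.83
p=np.c_[np.cos(a0-f),np.sin(a0-f)]*157; d=np.diff(p,axis=0); print([(round(float(x),1),round(float(-z),1)) for x,z in d])
E
```

```text
41.5 [0.66803923 0.13433066 0.19648258] [-1.74193629  2.80291695  5.83195756] 0.030666468884603865 59.186850786209106 [ 0.9992088  -0.03964471  0.00293925 -0.00119252]
[(-0.7, -0.4), (-2.0, -1.3), (-3.3, -2.1), (-4.6, -2.7), (-6.0, -3.2), (-7.4, -3.6), (-8.7, -3.6), (-10.1, -3.4), (-11.3, -3.0), (-12.4, -2.3), (-13.3, -1.3), (-14.0, -0.1), (-14.5, 1.2), (-14.6, 2.6), (-14.5, 4.0), (-14.0, 5.4), (-13.3, 6.6), (-12.3, 7.6), (-11.2, 8.4), (-10.0, 9.0), (-8.6, 9.2), (-7.3, 9.1), (-6.1, 8.7), (-4.9, 8.1), (-3.8, 7.2), (-2.9, 6.2), (-2.1, 5.0), (-1.4, 3.6), (-0.8, 2.2), (-0.3, 0.7)]
```

The grip is about 4 mm high, as in the first slip. I'll regrip lower.

{"api": "play_rows", "payload": {"moves": [[[0,0,0],[0,0,0],0.1],[[0,0,0],[0,0,0],0.1],[[0,0,0],[0,0,0],0.1],[[0,0,3],[0,0,0],0.1],[[-0.8,0,2.5],[0,0,0],0.1],[[0,0,0],[0,0,0],0],[[0,0,0],[0,0,0],-0.1],[[0,0,0],[0,0,0],-0.3],[[0,0,0],[0,0,0],-1],[[0,0,0],[0,0,0],-1]]}}

```text
time: 42.5
tool_pos: [0.6669, 0.1345, 0.19]
ee_rot: [0.999, -0.04, 0.002, -0.001]
contact_force: [-1.5, 3.6, 3.0]
finger_gap: 0.0334
grasp_force: 59.7
```

{"api": "play_rows", "payload": {"moves": [[[0,0,0],[0,0,0],-1],[[0,0,0],[0,0,0],-1],[[0,0,0],[0,0,0],-1],[[-0.7,0,-0.4],[0,0,0],-1],[[-2,0,-1.3],[0,0,0],-1],[[-3.3,0,-2.1],[0,0,0],-1],[[-4.6,0,-2.7],[0,0,0],-1],[[-6,0,-3.2],[0,0,0],-1],[[-7.4,0,-3.6],[0,0,0],-1],[[0,0,0],[0,0,0],-1]]}}

```text
time: 43.5
tool_pos: [0.6432, 0.1363, 0.2029]
ee_rot: [0.999, -0.039, 0.003, -0.001]
contact_force: [1.9, 5.6, -1.7]
finger_gap: 0.0333
grasp_force: 61.0
```

```bash
python3 - <<'E'
from h import *
s=ctrl.state(); print(s['time'],s['tool_pos'],s['contact_force'],s['finger_gap'],s['grasp_force'])
sd=cams.grab_frame('side'); print([(px(d['bbox']),round(d['conf'],2)) for d in search_frame('side','games_box_lid')[:2]])
E
```

```text
43.5 [0.6431757  0.13627817 0.20289653] [ 1.87309471  5.56576562 -1.69732158] 0.03327312251351293 60.97195386886597
[([290, 108, 305, 187], 0.94)]
```

The lid follows, since its right edge in the side view has gone from 319 to 305. I'll continue the arc.

{"api": "play_rows", "payload": {"moves": [[[-5,0,-2.2],[0,0,0],-1],[[-8.7,0,-3.4],[0,0,0],-1],[[-10,0,-3.3],[0,0,0],-1],[[-11.3,0,-2.8],[0,0,0],-1],[[-12.4,0,-2.3],[0,0,0],-1],[[-13.3,0,-1.3],[0,0,0],-1],[[-14,0,-0.1],[0,0,0],-1],[[-14.5,0,1.2],[0,0,0],-1],[[-14.6,0,2.6],[0,0,0],-1],[[-9,0,2.3],[0,0,0],-1]]}}

```text
time: 44.6
tool_pos: [0.5297, 0.1451, 0.209]
ee_rot: [0.999, -0.04, 0.001, -0.001]
contact_force: [5.0, 5.3, -11.2]
finger_gap: 0.0322
grasp_force: 60.4
```

```bash
python3 - <<'E'
from h import *
s=ctrl.state(); print(s['time'],s['tool_pos'],s['contact_force'],s['finger_gap'],s['grasp_force'])
bx=np.array([.997,-.0757]); hg=np.array([.5797,.1405]); r=(np.array(s['tool_pos'][:2])-hg)@bx; z=s['tool_pos'][2]+.0-.062; print('rad',np.hypot(r,z),'angle',np.arctan2(.052,-.148)-np.arctan2(z,r))
th0=np.arctan2(z,r); th=np.arctan2(.0555,-.148)
t=np.linspace(0,1,17); f=th0+(th-th0)*(np.sin(np.pi*t/2)*.7+.3*t); rad=np.hypot(r,z)+t*(157-1000*0-157)*0
p=np.c_[np.cos(f),np.sin(f)]*.157*1000; print([(round(float(x),1),round(float(-y),1)) for x,y in np.diff(p,axis=0)])
E
```

```text
44.6 [0.52972299 0.14513276 0.20904758] [  4.96032202   5.25408321 -11.21141389] 0.032206568016139775 60.428223609924316
rad 0.1553731005619317 angle 0.904073053091917
[(-11.3, 4.4), (-10.9, 5.2), (-10.3, 5.9), (-9.6, 6.5), (-8.8, 6.9), (-8.0, 7.2), (-7.1, 7.4), (-6.2, 7.4), (-5.4, 7.2), (-4.6, 6.9), (-3.8, 6.4), (-3.2, 5.9), (-2.5, 5.2), (-2.0, 4.5), (-1.5, 3.7), (-1.1, 2.9)]
```

{"api": "play_rows", "payload": {"moves": [[[-9,0,5],[0,0,0],-1],[[-10.5,0,6],[0,0,0],-1],[[-10.3,0,6],[0,0,0],-1],[[-9.6,0,6.5],[0,0,0],-1],[[-8.8,0,6.9],[0,0,0],-1],[[-8,0,7.2],[0,0,0],-1],[[-7.1,0,7.4],[0,0,0],-1],[[-6.2,0,7.4],[0,0,0],-1],[[-5.4,0,7.2],[0,0,0],-1],[[-4.6,0,6.9],[0,0,0],-1]]}}

```text
time: 45.6
tool_pos: [0.45, 0.1514, 0.1466]
ee_rot: [0.999, -0.04, 0.001, -0.001]
contact_force: [-14.4, 8.3, 14.7]
finger_gap: 0.0317
grasp_force: 108.4
```

```bash
python3 - <<'E'
from h import *
s=ctrl.state(); print(s['time'],s['tool_pos'],s['contact_force'],s['finger_gap'],s['grasp_force'])
bx=np.array([.997,-.0757]); hg=np.array([.5797,.1405]); r=(np.array(s['tool_pos'][:2])-hg)@bx; z=s['tool_pos'][2]-.062; print('rad',np.hypot(r,z),'angle',np.arctan2(.052,-.148)-np.arctan2(z,r))
print(go([.4356,.1520,.1150]))
E
```

```text
45.6 [0.45004023 0.15137843 0.14657754] [-14.44768696   8.28839315  14.66843482] 0.03167450806489628 108.44487868482247
rad 0.1551705053317064 angle 0.2385848620587505
(array([-14.5,   0.6,  31.5]), None)
```

{"api": "play_rows", "payload": {"moves": [[[-2.5,0,4],[0,0,0],-1],[[-2.5,0,4.5],[0,0,0],-1],[[-2.2,0,4.5],[0,0,0],-1],[[-2,0,4],[0,0,0],-1],[[-1.5,0,3.5],[0,0,0],-1],[[-1,0,2.5],[0,0,0],-1],[[-0.7,0,2],[0,0,0],-1],[[-0.4,0,1.5],[0,0,0],-1],[[0,0,1],[0,0,0],-1],[[0,0,0],[0,0,0],-1]]}}

```text
time: 46.6
tool_pos: [0.435, 0.1523, 0.1177]
ee_rot: [0.999, -0.042, -0.002, -0.0]
contact_force: [-19.7, 13.4, 13.0]
finger_gap: 0.0316
grasp_force: 134.5
```

```bash
python3 - <<'E'
from h import *
s=ctrl.state(); print(s['time'],s['tool_pos'],s['contact_force'],s['finger_gap'],s['grasp_force'])
print(go([.4356,.1520,.1150]))
E
```

```text
46.6 [0.4350267  0.15233705 0.11767705] [-19.67901122  13.43250969  12.96170763] 0.03164620269876562 134.51740980148315
(array([0.6, 0.3, 2.7]), None)
```

{"api": "play_rows", "payload": {"moves": [[[0.3,0,0.6],[0,0,0],-1],[[0.3,0,0.6],[0,0,0],-1],[[0.2,0,0.6],[0,0,0],-1],[[0,0,0.6],[0,0,0],-1],[[0,0,0.6],[0,0,0],-1],[[0,0,0.5],[0,0,0],-1],[[0,0,0.5],[0,0,0],-1],[[0,0,0],[0,0,0],-1],[[0,0,0],[0,0,0],-1],[[0,0,0],[0,0,0],-1]]}}

```text
time: 47.6
tool_pos: [0.4329, 0.1524, 0.1133]
ee_rot: [0.999, -0.042, -0.004, -0.0]
contact_force: [-31.3, 20.3, 18.8]
finger_gap: 0.0316
grasp_force: 135.8
```

Side forces are growing, so the lid should be down. I'll release here; at most a few hundredths of a rad remain.

{"api": "play_rows", "payload": {"moves": [[[0,0,0],[0,0,0],-0.3],[[0,0,0],[0,0,0],-0.2],[[0,0,0],[0,0,0],-0.1],[[0,0,0],[0,0,0],0],[[0,0,0],[0,0,0],0.1],[[0,0,0],[0,0,0],0.2],[[0,0,0],[0,0,0],0.2],[[0,0,0],[0,0,0],0.2],[[0,0,0],[0,0,0],0.2],[[0,0,0],[0,0,0],0.2]], "squeeze": 20}}

```text
time: 48.6
tool_pos: [0.4396, 0.152, 0.1134]
ee_rot: [0.999, -0.04, 0.002, -0.001]
contact_force: [-0.1, 0.1, -0.5]
finger_gap: 0.051
grasp_force: 0.0
```

{"api": "play_rows", "payload": {"moves": [[[0,0,-3],[0,0,0],0.2],[[0,0,-8],[0,0,0],0.2],[[0,0,-15],[0,0,0],0.2],[[0,0,-25],[0,0,0],0.2],[[0,0,-30],[0,0,0],0.2],[[0,0,-30],[0,0,0],0.2],[[0,0,-20],[0,0,0],0.2],[[0,0,0],[0,0,0],0.2],[[0,0,0],[0,0,0],0.2],[[0,0,0],[0,0,0],0.2]]}}

```text
time: 49.6
tool_pos: [0.4384, 0.1515, 0.2435]
ee_rot: [0.999, -0.04, 0.001, -0.0]
contact_force: [-0.7, 0.6, 0.3]
finger_gap: 0.0516
grasp_force: 0.0
```

```bash
python3 - <<'E'
from blue import *
s=ctrl.state(); print(s['time'],s['tool_pos'],s['contact_force'])
e=ext('wrist'); im=cams.grab_frame('wrist'); h=cv2.cvtColor(im,cv2.COLOR_RGB2HSV)
k=((h[...,0]>16)&(h[...,0]<32)&(h[...,1]>110)&(h[...,2]>90)).astype(np.uint8); n,l,st,c=cv2.connectedComponentsWithStats(k); print('pred knob',np.round(proj(e,[.436,.152,.114]),1),[(st[i].tolist(),c[i].round(1).tolist()) for i in range(1,n) if st[i,4]>60])
sd=cams.grab_frame('side'); print('lid',[(px(d['bbox']),round(d['conf'],2)) for d in search_frame('side','games_box_lid')[:2]],'mug',[(px(d['bbox']),round(d['conf'],2)) for d in search_frame('side','mug_middle')[:3]],'calc',[(px(d['bbox']),round(d['conf'],2)) for d in search_frame('side','calculator')[:2]])
# compare with the first side picture over the box's right part
a=np.load('s3.npy')
b0=np.load('side.npy')
d=np.abs(sd.astype(int)-b0).sum(2)>90; print('diff px box',d[139:200,238:296].sum(),'mug',d[228:278,245:285].sum(),'blue',blue('side',(0,0,560,420),sd))
ys,xs=np.nonzero(d[:,:]); print('diff bbox rows>200',[ (int(x),int(y)) for x,y in zip(xs,ys) if y>200][:20])
E
```

```text
49.6 [0.43840549 0.15152456 0.24352699] [-0.66795034  0.60650663  0.26054918]
pred knob [275.1 204. ] [([254, 188, 41, 27, 823], [274.2, 203.0])]
lid [([241, 137, 293, 185], 0.62)] mug [([248, 233, 277, 274], 0.74), ([195, 216, 235, 257], 0.73), ([207, 302, 252, 348], 0.63)] calc [([297, 262, 340, 302], 0.8)]
diff px box 470 mug 22 blue []
diff bbox rows>200 [(82, 201), (83, 201), (84, 201), (85, 201), (86, 201), (87, 201), (88, 201), (89, 201), (90, 201), (91, 201), (92, 201), (93, 201), (94, 201), (95, 201), (96, 201), (97, 201), (98, 201), (99, 201), (100, 201), (101, 201)]
```

The lid's outline and knob are back in their shut position, the mug stands on its coaster, and no blue shows outside the box. Handing in.

```bash
python3 -c "
from cell import ctrl
print(ctrl.sign_off())"
```

```text
the job is handed in; nothing more can be done
None
```

I handed the job in at about 50 s of the 72 s allowed. The camera checks showed nine blue marbles in the blue tray, the mug back on its coaster and the lid shut, but the hand-in returned no verdict.

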